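Pack the donated toy set

ROBOT

A 6-joint arm with a two-finger parallel gripper is mounted at the origin on the work surface. World frame = base frame: x ahead of the robot, y to its left, z up, the work surface at z = 0. Lengths are in m, angles in rad, forces in N, time in s.
With the tool pointing down it reaches from about 0.375 to 0.975 m from the base axis. Payload 3.8 kg.
Tool frame: the origin (TCP) lies midway between the tips of the shut fingers; the grasp point (between the pads) lies 19 mm behind it; z points along the fingers, y is the line along which they close (so a half turn about z gives the same grasp; the last joint's range is limited). The gripper opens to 85 mm and grips with 20 to 120 N. Pads are 22 mm wide; open, the fingers measure 114 mm over their backs; the gripper's body (76 mm by 85 mm) begins 54 mm behind the grasp point. The pads swing forward as they close: fully open they stand 13 mm farther back than shut.
Start: joints at [1.091, 0.264, 1.604, -0, 1.274, -0.037], TCP at [0.289, 0.61, 0.204] pointing down, gripper open.
Joint ranges: [-2.63, 2.63], [-0.94, 2.18], [0.31, 2.57], [-1.31, 4.45], [0, 2.66], [-2.55, 2.55]. Speed limits (rad/s): [2.57, 2.57, 3.14, 3.14, 3.14, 3.14].

INTERFACE

Orientations are given as a rotation vector (axis times angle).
In Python, from workcell import * gives the robot as it stands. The module is installed in compiled form; this text tells all that it offers.
- The arm moves only by the tool apply_moves, never from a script. Its arguments are lists of equal length, an entry for each row: "fingers": the opening, from 0 (shut) to 1 (fully open); "travel": the shift along the tool's x, y, z normalised to -1 to 1, where 1 is 0.05 m, a list of three; "rotation": the turn, a rotation vector about the tool's x, y, z normalised to -1 to 1, where 1 is 6 degrees, a list of three. In form: {"fingers": [fingers, ...], "travel": [[dx, dy, dz], ...], "rotation": [[ax, ay, az], ...]}. A call has 1 to 12 rows; each row shifts and turns the commanded pose from where the row before left it, along the tool's axes as they then stand; what a row does not reach is not made up. A row lasts 1/10 s, in which the tool goes at most 50 mm and 8.59 degrees, less where a joint would pass 70% of its speed; a pose out of reach is approached as far as the arm can. A call with a number of a shift or a turn outside -1 to 1 is refused whole. A call with a gripper value outside its range is refused whole. The fingers move at their own pace and stop on an object; "newtons" is the grip in N (left out, the last holds). Time passes only in rows, so rows that do not move let the fingers close. It gives the time, the measured TCP pose, the force, the opening and the grip force at its end, in the units of the state.
- read_state(): the state, without advancing time (a new reading comes with each control period).
- read_camera(name): name is "scene" or "top" or "wrist"; returns a dict with "image" (420x560x3 uint8, red, green, blue), "fx", "fy", "cx", "cy" (pixels), "k1" (the pictures are not rectified: a ray, as slopes to the right and down, at radius r is drawn at 1 + k1 r^2 times it, then the intrinsics apply), "extrinsics" (4x4, takes a point from world to camera coordinates). Camera axes: x right, y down, z forward; pixel columns grow to the right and rows downward; lengths in m; the calibration is good to about 2 mm. A picture is of the moment at which its call begins. There is no depth.
- finish_job(): hands the job in; it is judged then, once.
Trained networks look in the newest picture that a camera, given by its name, has taken for a name from the list of things; names that differ only in an ending like _2 or _b are one class to them, and where a whole thing is asked for, a point or a joint stands for the part that bears it (a point fixed in the world has none). Each returns a list of dicts, best first, with "p" (0 to 1); they miss things now and then, are a little off and sometimes report something else, mostly with a low value. They report only what shows in the picture. A call takes as long as a camera call. They do not tell look-alikes from the thing itself.
- regions_of(camera, name): "mask" (420x560 bool, what is visible of it) and "bbox" ([left, top, width, height] in pixels, round what is visible of it).
- tip_of(camera, name): "location" ([column, row] in pixels: a listed point, or the origin of a listed thing).
The state is a dict: "time": time; "q": joint angles; "joint_vel": joint speeds; "joint_torque": joint torques, N m; "tool_pos": TCP position; "tcp_rot": TCP orientation; "wrist_force": force on the tool from outside, world axes, zero at the start; "torque": the same for the moment, N m; "width": opening from 0.0 (shut) to 1.0 (fully open); "grip_force": force on a finger pad.
Only numpy, scipy, OpenCV 4.12 (cv2) and the standard library are available. Lean on these libraries where they do the work, as an engineer would, in place of code of your own. Each camera call takes 0.05 s, during which the arm holds its last target. There are 200 camera calls.

TASK

Pack this donated toddler set for the shop: slide the toy box's lid fully open, pick up the cup and pour the balls from it into the box, then slide the lid fully shut again with all the balls inside. Stand the empty cup upright in the middle of the round blue mat and put every loose ring onto the post of the ring stacker. Leave the car, bottle, tape and yellow block where they are.

Things in the scene. Friction and masses are not known exactly. Their poses are not given: they have to be found in the camera images.
- toybox: wooden toy box with red panels, fixed to the bench; 180 x 180 mm outside, 100 mm high, walls and floor 9 mm, open at the top but for its sliding lid. Two 12 mm runners flank it, level with its top, and stick out 150 mm on its own -y side. Origin: centre of its underside; z up; the lid slides towards its own -y
- box_mouth (a point): centre of the toy box's mouth, 100 mm above the bench, in the plane of the wall tops; axes as the box
- lid (a joint): how far the lid is slid open in m: 0 = fully shut (covers the mouth), 0.15 = fully open (end stop). It slides towards the box's own -y in the plane just above the walls, stays where it is left and needs about 2 to 3 N. The lid is a blue board 190 x 180 x 8 mm
- lid_grip (a point): top centre of the lid's wooden grip, a block 60 mm (box x) by 22 mm (box y, the sliding direction) that stands 34 mm above the lid board; this point is on the block's top, 143.5 mm above the bench, and moves with the lid; axes as the box
- cup: loose white cup, rim 114 mm, foot 92 mm across, 80 mm high, wall 4 mm, floor 5 mm, about 0.18 kg. Origin: centre of its underside; z towards the mouth. Orange upright fin handle on its own +x side: 45 mm (x) by 14 mm (y), from 30 to 95 mm above the underside, centred 85.5 mm from the axis, so 6 mm clear of the rim
- cup_grip (a point): top centre of the cup's handle fin, 85.5 mm from the cup's axis and 95 mm above its underside (15 mm above the rim); axes as the cup
- cup_rim (a point): centre of the cup's mouth, 80 mm above its underside; axes as the cup
- ball1: loose red toy ball, 28 mm in diameter, 12 g, lying in the cup at the start; origin at its centre. Five to seven of the seven balls are present (absent: None)
- ball2: loose green toy ball, 28 mm in diameter, 12 g, lying in the cup at the start; origin at its centre. Five to seven of the seven balls are present (absent: None)
- ball3: loose blue toy ball, 28 mm in diameter, 12 g, lying in the cup at the start; origin at its centre. Five to seven of the seven balls are present (absent: None)
- ball4: loose red toy ball, 28 mm in diameter, 12 g, lying in the cup at the start; origin at its centre. Five to seven of the seven balls are present (absent: None)
- ball5: loose green toy ball, 28 mm in diameter, 12 g, lying in the cup at the start; origin at its centre. Five to seven of the seven balls are present (absent: None)
- ball6: loose blue toy ball, 28 mm in diameter, 12 g, lying in the cup at the start; origin at its centre. Five to seven of the seven balls are present (absent: None)
- ball7: loose yellow toy ball, 28 mm in diameter, 12 g, lying in the cup at the start; origin at its centre. Five to seven of the seven balls are present (absent: None)
- mat: round blue mat, fixed flat on the bench, 120 mm in diameter, 4 mm thick. Origin: centre of its underside
- stacker: ring stacker, fixed to the bench: a wooden disc 90 mm in diameter and 15 mm high with an upright post of 18 mm diameter, whose rounded top is 105 mm above the bench. Origin: centre of the underside, on the post's axis
- ring1: loose red toy ring, 62 mm outside diameter, 29 mm hole, 24 mm high, lying flat on the bench at the start, 50 g. Origin: centre of its underside; z along its axis. One to three of the three rings are present (absent: None)
- ring2: loose green toy ring, 62 mm outside diameter, 29 mm hole, 24 mm high, lying flat on the bench at the start, 50 g. Origin: centre of its underside; z along its axis. One to three of the three rings are present (absent: None)
- ring3: loose orange toy ring, 62 mm outside diameter, 29 mm hole, 24 mm high, lying flat on the bench at the start, 50 g. Origin: centre of its underside; z along its axis. One to three of the three rings are present (absent: None)
- car: bystander, loose: red and white toy car, 110 mm long, 62 mm high. Origin: centre of its underside
- cleaner: bystander, loose: white spray-cleaner bottle with a green label, 60 mm in diameter, 170 mm tall. Origin: centre of its underside
- tape: bystander, loose: fat roll of brown packing tape, 84 mm in diameter, 50 mm high, lying flat. Origin: centre of its underside
- block: bystander, loose: yellow 60 mm toy block. Origin: centre of its underside
Mind the look-alikes: they are no part of the job. Leave any pink or red look-alike of the cup alone.

How it is judged:
On the way, in this order (a step that is already met when the one before it is completed fails the run):
1. the toy box's lid is slid fully open (to within 12 mm of its stop) (value of joint lid above 0.138 m), for 0.2 s.
2. the cup is tipped (by more than 57 degrees) above the mouth of the open box (angle between cup's own z axis and vertical above 1 rad and horizontal distance between cup_rim and box_mouth below 0.12 m and height (world z) of cup_rim above 0.1 m and value of joint lid above 0.12 m), for 0.05 s.
3. all the balls are inside the toy box (x of ball1 in the frame of toybox between -0.09 and 0.09 m and y of ball1 in the frame of toybox between -0.09 and 0.09 m and z of each of ball1, ball2, ball3, ball4, ball5, ball6, ball7 in the frame of toybox below 0.09 m and x of ball2 in the frame of toybox between -0.09 and 0.09 m and y of ball2 in the frame of toybox between -0.09 and 0.09 m and x of ball3 in the frame of toybox between -0.09 and 0.09 m and y of ball3 in the frame of toybox between -0.09 and 0.09 m and x of ball4 in the frame of toybox between -0.09 and 0.09 m and y of ball4 in the frame of toybox between -0.09 and 0.09 m and x of ball5 in the frame of toybox between -0.09 and 0.09 m and y of ball5 in the frame of toybox between -0.09 and 0.09 m and x of ball6 in the frame of toybox between -0.09 and 0.09 m and y of ball6 in the frame of toybox between -0.09 and 0.09 m and x of ball7 in the frame of toybox between -0.09 and 0.09 m and y of ball7 in the frame of toybox between -0.09 and 0.09 m), for 0.2 s.
4. the lid is slid fully shut (to within 6 mm) over the balls (all of step 3 and value of joint lid below 0.006 m), for 0.2 s.
At the end, for the whole second after the job is handed in: Every ball is inside the toy box, the lid is shut to within 6 mm, the cup stands upright and at rest on the mat with its axis within 35 mm of the mat's centre, and every ring present lies around the stacker's post (below its top, at rest) (all of step 4 and horizontal distance between cup and mat below 0.035 m and angle between cup's own z axis and vertical below 0.1 rad and height (world z) of cup below 0.012 m and linear speed of cup below 0.02 m/s and horizontal distance between each of ring1, ring2, ring3 and stacker below 0.01 m and height (world z) of each of ring1, ring2, ring3 below 0.08 m and angle between each of ring1, ring2, ring3's own z axis and vertical below 0.25 rad and linear speed of each of ring1, ring2, ring3 below 0.03 m/s); the robot touches nothing.
It fails at once if the car is moved by more than 30 mm (distance of car from where it was at the start of the episode above 0.03 m).
It fails at once if the bottle is moved by more than 30 mm (distance of cleaner from where it was at the start of the episode above 0.03 m).
It fails at once if the tape roll is moved by more than 30 mm (distance of tape from where it was at the start of the episode above 0.03 m).
It fails at once if the yellow block is moved by more than 30 mm (distance of block from where it was at the start of the episode above 0.03 m).
Of ball1, ball2, ball3, ball4, ball5, ball6, ball7 only 5 to 7 are there at a start; the rules pass over those that are not, and their reading is None.
Of ring1, ring2, ring3 only 1 to 3 are there at a start; the rules pass over those that are not, and their reading is None.
At some moment in a run one of ring1, ring2, ring3 may be knocked a few centimetres aside while the robot is not near it.
It also fails if it takes over 210 s, if anything falls off the work surface, if the arm or the gripper's body presses on something with over 40 N, if the wrist force passes 120 N, or if a joint passes its speed limit or range.

## Working session

There is one attempt and no reset: what is moved stays moved. The work goes in short steps, Python scripts to look and compute and a tool call to move; the robot and the scene stay as the last step left them, time stands still between calls to the robot, and variables do not carry over. Pictures are saved under pics/ and viewed, at most 14 in all, crops included, and the job is handed in when it is done.

Besides the shell and the picture viewer there is one more tool, called after "Call:" as a command line: name --argument value ..., lists and objects as JSON in quotes. apply_moves: Moves the arm, as the interface text tells. Scaled input: -1 to 1 covers 0.05 m each way for a shift and 6 degrees each way for a turn. Its arguments: {"type":"object","properties":{"fingers":{"type":"array","items":{"type":"number"}},"travel":{"type":"array","items":{"type":"array","items":{"type":"number"}}},"rotation":{"type":"array","items":{"type":"array","items":{"type":"number"}}},"newtons":{"type":"number"}},"required":["fingers","travel","rotation"]}

```bash
mkdir -p pics
cat > h.py <<'E'
from workcell import *
import numpy as np, cv2
from scipy.spatial.transform import Rotation as R
def cam(n,save=None):
    c=read_camera(n)
    if save: cv2.imwrite('pics/'+save,c['image'][:,:,::-1])
    return c
def ray(c,px):
    d=np.array([(px[0]-c['cx'])/c['fx'],(px[1]-c['cy'])/c['fy']]); u=d.copy()
    for _ in range(20): u=d/(1+c['k1']*(u@u))
    E=np.array(c['extrinsics']); Rm=E[:3,:3]; o=-Rm.T@E[:3,3]
    v=Rm.T@np.array([u[0],u[1],1]); return o,v/np.linalg.norm(v)
def atz(c,px,z):
    o,v=ray(c,px); return o+v*(z-o[2])/v[2]
def tri(rs):
    A=sum(np.eye(3)-np.outer(v,v) for o,v in rs); b=sum((np.eye(3)-np.outer(v,v))@o for o,v in rs)
    return np.linalg.solve(A,b)
def proj(c,P):
    E=np.array(c['extrinsics']); p=E[:3,:3]@P+E[:3,3]; u=p[:2]/p[2]; u=u*(1+c['k1']*(u@u))
    return np.array([u[0]*c['fx']+c['cx'],u[1]*c['fy']+c['cy']])
E
cat > a.py <<'E'
from h import *
s=read_state(); print({k:np.round(v,3) for k,v in s.items()})
names=['toybox','box_mouth','lid_grip','cup','cup_grip','cup_rim','mat','stacker','ring1','ring2','ring3','car','cleaner','tape','block']
C={n:cam(n,n+'0.png') for n in ('scene','top')}
for n in C: print(n,[round(float(C[n][k]),3) for k in('fx','cx','cy','k1')],np.round(ray(C[n],(280,210)),3).tolist())
for k in names:
    out=[]
    for n in C:
        for t in tip_of(n,k)[:3]: out.append((n,round(t['p'],2),np.round(t['location']).tolist(),np.round(atz(C[n],t['location'],{'box_mouth':.1,'lid_grip':.1435,'cup_grip':.095,'cup_rim':.08}.get(k,0)),3)[:2].tolist()))
    print(k,out)
E
python3 a.py
```

```text
{'time': np.float64(0.0), 'q': array([ 1.091,  0.265,  1.605,  0.   ,  1.274, -0.037]), 'joint_vel': array([-0.001,  0.   ,  0.001, -0.   ,  0.002, -0.001]), 'joint_torque': array([-2.0000e-03, -5.1512e+01, -3.6731e+01, -1.0000e-03,  1.3000e-02,
        0.0000e+00]), 'tool_pos': array([0.289, 0.609, 0.203]), 'tcp_rot': array([-6.900e-01, -3.064e+00,  3.000e-03]), 'wrist_force': array([0.076, 0.124, 0.059]), 'torque': array([ 0.004, -0.014,  0.042]), 'grip_force': np.float64(0.0), 'width': np.float64(0.999)}
scene [500.034, 278.338, 201.526, 0.002] [[1.633, -0.654, 1.195], [-0.656, 0.388, -0.647]]
top [433.682, 274.451, 207.494, -0.114] [[0.428, -0.008, 1.26], [0.059, 0.013, -0.998]]
toybox [('scene', 0.64, [278.0, 263.0], [0.648, -0.078]), ('top', 0.79, [311.0, 164.0], [0.638, -0.08])]
box_mouth [('scene', 0.32, [211.0, 238.0], [0.528, -0.256]), ('top', 0.83, [312.0, 159.0], [0.637, -0.075]), ('top', 0.52, [205.0, 224.0], [0.453, 0.207])]
lid_grip [('scene', 0.64, [272.0, 231.0], [0.642, -0.095]), ('scene', 0.26, [364.0, 212.0], [0.719, 0.204]), ('top', 0.71, [320.0, 157.0], [0.634, 
[... 1940 characters left out ...]
2]), ('scene', 0.45, [245.0, 225.0], [0.429, -0.085]), ('top', 0.82, [356.0, 240.0], [0.42, -0.213]), ('top', 0.74, [177.0, 176.0], [0.598, 0.315]), ('top', 0.72, [279.0, 239.0], [0.417, 0.01])]
car [('scene', 0.83, [357.0, 187.0], [0.459, 0.391]), ('top', 0.76, [151.0, 216.0], [0.476, 0.39])]
cleaner [('top', 0.92, [210.0, 121.0], [0.763, 0.223]), ('top', 0.52, [239.0, 165.0], [0.633, 0.131])]
tape [('scene', 0.97, [252.0, 306.0], [0.761, -0.239]), ('scene', 0.33, [363.0, 212.0], [0.592, 0.317]), ('top', 0.81, [363.0, 122.0], [0.767, -0.232]), ('top', 0.21, [151.0, 219.0], [0.469, 0.388])]
block [('scene', 0.6, [156.0, 285.0], [0.531, -0.455]), ('top', 0.86, [440.0, 206.0], [0.522, -0.46])]
```

View pics/top0.png

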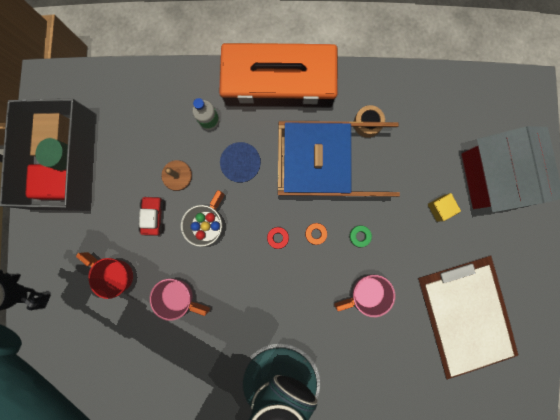

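View pics/scene0.png

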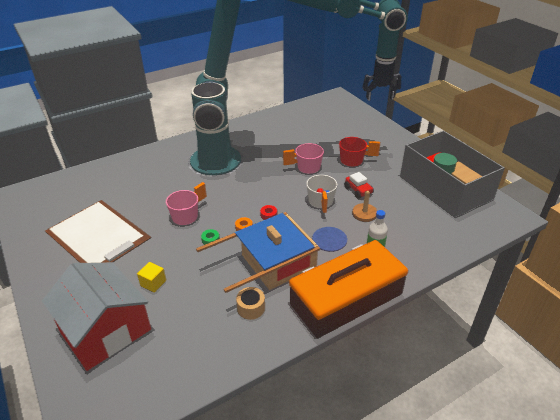

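Top picture: white cup with balls at (202,226), its handle at (216,198); mat (240,162); stacker (177,176); rings red (278,238), orange (316,234), green (361,237); lid grip (319,156), runners towards image right (world -y). The pink and red cups are look-alikes.

```bash
cat > b.py <<'E'
from h import *
C={n:cam(n) for n in ('scene','top')}
def best(n,k,near,z):
    L=[(t['p'],t['location']) for t in tip_of(n,k)]
    L=[l for l in L if np.linalg.norm(atz(C[n],l[1],z)[:2]-near)<.05]
    return L[0] if L else None
P={'lid_grip':((.636,-.095),.1435),'cup_grip':((.528,.187),.095),'cup_rim':((.447,.215),.08),'cup':((.455,.225),0),'mat':((.637,.123),0),'stacker':((.598,.317),0),'ring1':((.42,.01),0),'ring2':((.42,-.213),0),'ring3':((.43,-.09),0),'toybox':((.643,-.08),0),'box_mouth':((.637,-.077),.1)}
for k,(near,z) in P.items():
    b={n:best(n,k,near,z) for n in C}; print(k,end=' ')
    if all(b.values()):
        rs=[ray(C[n],b[n][1]) for n in C]; print('tri',np.round(tri(rs),3),end=' ')
    print({n:np.round(atz(C[n],b[n][1],z)[:2],3).tolist() for n in C if b[n]})
# rings, lid and handles via colour in top view
im=C['top']['image']; hsv=cv2.cvtColor(im,cv2.COLOR_RGB2HSV)
def seg(box,lo,hi,z,name):
    x0,y0,x1,y1=box; m=np.zeros(im.shape[:2],np.uint8); m[y0:y1,x0:x1]=cv2.inRange(hsv,lo,hi)[y0:y1,x0:x1]
    cs,_=cv2.findContours(m,cv2.RETR_EXTERNAL,cv2.CHAIN_APPROX_NONE); c=max(cs,key=cv2.contourArea)[:,0].astype(float)
    W=np.array([atz(C['top'],p,z)[:2] for p in c]).astype(np.float32)
    r=cv2.minAreaRect(W*1000); e=cv2.minEnclosingCircle(W*1000)
    print(name,np.round(r[0],1),np.round(r[1],1),round(r[2],1),'circ',np.round(e[0],1),round(e[1],1))
seg((262,222,294,254),(0,120,40),(6,255,255),.024,'red'); seg((300,218,332,250),(7,120,40),(25,255,255),.024,'orange'); seg((345,220,378,252),(45,100,30),(85,255,255),.024,'green')
seg((275,115,360,200),(100,100,40),(125,255,255),.108,'lid'); seg((310,135,330,175),(5,60,60),(28,255,255),.1435,'grip')
seg((205,185,230,212),(5,120,60),(25,255,255),.095,'handle'); seg((218,140,262,184),(100,60,20),(125,255,255),.004,'mat')
seg((180,200,228,250),(0,0,150),(180,70,255),.08,'cup')
E
python3 b.py
```

```text
lid_grip tri [ 0.638 -0.09   0.14 ] {'scene': [0.642, -0.091], 'top': [0.637, -0.092]}
cup_grip tri [0.525 0.177 0.096] {'scene': [0.523, 0.174], 'top': [0.527, 0.18]}
cup_rim tri [0.451 0.214 0.097] {'scene': [0.432, 0.222], 'top': [0.454, 0.221]}
cup tri [ 0.452  0.22  -0.006] {'scene': [0.456, 0.212], 'top': [0.453, 0.223]}
mat tri [0.633 0.121 0.006] {'scene': [0.63, 0.132], 'top': [0.63, 0.116]}
stacker tri [0.594 0.308 0.002] {'scene': [0.592, 0.306], 'top': [0.596, 0.311]}
ring1 tri [ 0.421  0.016 -0.002] {'scene': [0.424, 0.015], 'top': [0.421, 0.015]}
ring2 tri [ 0.431 -0.217 -0.01 ] {'scene': [0.439, -0.222], 'top': [0.431, -0.213]}
ring3 {'scene': [0.42, -0.089]}
toybox tri [ 0.641 -0.076  0.001] {'scene': [0.64, -0.075], 'top': [0.641, -0.076]}
box_mouth tri [ 0.636 -0.08   0.095] {'scene': [0.641, -0.082], 'top': [0.634, -0.081]}
red [422.4  13.8] [59.7 59.8] 1.3 circ [422.6  14. ] 30.9
orange [436. -94.] [59.7 59.8] 1.1 circ [436.3 -94.9] 31.4
green [ 431.4 -222.3] [56.9 60.1] 1.0 circ [ 432.3 -221.6] 31.1
lid [639.8 -90. ] [186.5 176.8] 0.1 circ [639.7 -88.7] 126.7
grip [637.9 -89.2] [60.7 20.9] 0.7 circ [638.1 -88.1] 30.8
handle [521.9 180.8] [23.7 49.7] 62.5 circ [521.7 180.1] 26.1
mat [641.1 129. ] [118.  116.5] 46.3 circ [641.6 129.8] 60.1
cup [452.1 224.9] [111.7 110.7] 46.6 circ [451.3 224.5] 56.7
```

Call:
apply_moves --fingers '[1,1,1]' --travel '[[0,0,-0.7],[0,0,-0.7],[0,0,-0.6]]' --rotation '[[0,1,0],[0,1,0],[0,0,0]]'

```text
time: 3.1
tool_pos: [0.3002, 0.6046, 0.3046]
tcp_rot: [-0.648, -2.862, -0.068]
wrist_force: [0.8, -0.1, 1.0]
width: 0.999
grip_force: 0.0
```

```bash
cat > mv.py <<'E'
import sys
from h import *
# usage: rows(pos, Rmat, nrows) -> constant row values, exact for sequential body-frame steps
def down(yaw):  # tool pointing down, tool y axis at world angle yaw (deg)
    a=np.radians(yaw); y=np.array([np.cos(a),np.sin(a),0]); z=np.array([0,0,-1.]); return np.column_stack([np.cross(y,z),y,z])
def rows(p0,R0,p1,R1,vmax=.04,amax=5.5):
    w=R.from_matrix(R0.T@R1).as_rotvec(); d=np.array(p1)-p0
    n=max(1,int(np.ceil(max(np.linalg.norm(d)/vmax,np.degrees(np.linalg.norm(w))/amax))))
    if np.linalg.norm(w)<1e-3: t=(R0.T@d)/n/.05; return n,[t]*n,[np.zeros(3)]*n
    T=[];Rk=R0
    for k in range(n):
        T.append(Rk.T@d/n/.05); Rk=Rk@R.from_rotvec(w/n).as_matrix()
    return n,T,[np.degrees(w)/n/6]*n
def show(wps,fing=None,**k):
    s=read_state(); p=s['tool_pos']; Rm=R.from_rotvec(s['tcp_rot']).as_matrix()
    for p1,R1 in wps:
        n,T,W=rows(p,Rm,p1,R1,**k); print('n',n,'\n T',[np.round(t,2).tolist() for t in T] if np.linalg.norm(W[0])>.01 else np.round(T[0],3).tolist(),'\n W',np.round(W[0],3).tolist()); p,Rm=np.array(p1),R1
E
python3 - <<'E'
from h import *
s=read_state();print(np.round(s['q'],3),s['tool_pos'],s['tcp_rot'],R.from_rotvec(s['tcp_rot']).as_matrix().round(3))
E
```

```text
[ 0.958  0.236  1.472  0.209  1.472 -0.192] [0.30024351 0.60464106 0.3045501 ] [-0.64808844 -2.86240277 -0.06832542] [[-0.882  0.431 -0.189]
 [ 0.421  0.902  0.09 ]
 [ 0.21  -0.    -0.978]]
```

```bash
cat > log.py <<'E'
from h import *
import json
s=read_state(); open('log.jsonl','a').write(json.dumps([list(map(float,s[k])) for k in('q','tool_pos','tcp_rot')])+'\n')
E
python3 log.py
python3 - <<'E'
from mv import *
show([((.638,-.089,.26),down(90))])
E
```

```text
n 20 
 T [[-0.6, -0.48, -0.08], [-0.59, -0.49, -0.08], [-0.58, -0.51, -0.07], [-0.57, -0.52, -0.06], [-0.56, -0.53, -0.05], [-0.55, -0.54, -0.05], [-0.53, -0.56, -0.04], [-0.52, -0.57, -0.03], [-0.51, -0.58, -0.03], [-0.5, -0.59, -0.02], [-0.48, -0.6, -0.01], [-0.47, -0.61, -0.01], [-0.46, -0.62, -0.0], [-0.44, -0.63, 0.01], [-0.43, -0.64, 0.01], [-0.41, -0.65, 0.02], [-0.4, -0.66, 0.02], [-0.38, -0.67, 0.03], [-0.37, -0.68, 0.03], [-0.35, -0.69, 0.04]] 
 W [0.022, -0.099, -0.212]
```

Call:
apply_moves --fingers '[1,1,1,1,1,1,1,1,1,1]' --travel '[[-0.6,-0.48,-0.08],[-0.59,-0.49,-0.08],[-0.58,-0.51,-0.07],[-0.57,-0.52,-0.06],[-0.56,-0.53,-0.05],[-0.55,-0.54,-0.05],[-0.53,-0.56,-0.04],[-0.52,-0.57,-0.03],[-0.51,-0.58,-0.03],[-0.5,-0.59,-0.02]]' --rotation '[[0.02,-0.1,-0.21],[0.02,-0.1,-0.21],[0.02,-0.1,-0.21],[0.02,-0.1,-0.21],[0.02,-0.1,-0.21],[0.02,-0.1,-0.21],[0.02,-0.1,-0.21],[0.02,-0.1,-0.21],[0.02,-0.1,-0.21],[0.02,-0.1,-0.21]]'

```text
time: 4.1
tool_pos: [0.4686, 0.2578, 0.2818]
tcp_rot: [-0.335, -3.023, -0.038]
wrist_force: [0.8, 0.2, -0.3]
width: 0.999
grip_force: 0.0
```

Call:
apply_moves --fingers '[1,1,1,1,1,1,1,1,1,1,1]' --travel '[[-0.48,-0.6,-0.01],[-0.47,-0.61,-0.01],[-0.46,-0.62,0],[-0.44,-0.63,0.01],[-0.43,-0.64,0.01],[-0.41,-0.65,0.02],[-0.4,-0.66,0.02],[-0.38,-0.67,0.03],[-0.37,-0.68,0.03],[-0.35,-0.69,0.04],[0,0,0]]' --rotation '[[0.02,-0.1,-0.21],[0.02,-0.1,-0.21],[0.02,-0.1,-0.21],[0.02,-0.1,-0.21],[0.02,-0.1,-0.21],[0.02,-0.1,-0.21],[0.02,-0.1,-0.21],[0.02,-0.1,-0.21],[0.02,-0.1,-0.21],[0.02,-0.1,-0.21],[0,0,0]]'

```text
time: 5.2
tool_pos: [0.6371, -0.0913, 0.2583]
tcp_rot: [0.009, 3.137, 0.002]
wrist_force: [0.6, 0.4, -0.1]
width: 0.998
grip_force: 0.0
```

```bash
python3 log.py
python3 - <<'E'
from mv import *
s=read_state();print(np.round(s['q'],3),s['tool_pos'])
c=cam('wrist','w1.png')
for k in('lid_grip',):
  for t in tip_of('wrist',k): print(k,t['p'],t['location'],atz(c,t['location'],.1435))
show([((.638,-.089,.26),down(90)),((.638,-.089,.114),down(90))])
E
```

```text
[-0.182  0.175  1.613  0.002  1.35  -1.748] [ 0.63712611 -0.09127422  0.25834594]
lid_grip 0.95 [285.2, 196.4] [ 0.6411758  -0.08919137  0.1435    ]
n 1 
 T [[-0.04, -0.03, -0.03]] 
 W [0.039, 0.031, -0.037]
n 4 
 T [0.0, 0.0, 0.73] 
 W [0.0, 0.0, 0.0]
```

Call:
apply_moves --fingers '[1,1,1,1,1,1,0,0,0,0,0,0]' --travel '[[-0.05,0.04,0],[0,0,0.6],[0,0,0.6],[0,0,0.6],[0,0,0.6],[0,0,0.5],[0,0,0],[0,0,0],[0,0,0],[0,0,0],[0,0,0],[0,0,0]]' --rotation '[[0.04,0.03,-0.04],[0,0,0],[0,0,0],[0,0,0],[0,0,0],[0,0,0],[0,0,0],[0,0,0],[0,0,0],[0,0,0],[0,0,0],[0,0,0]]' --newtons 50

```text
time: 6.5
tool_pos: [0.6407, -0.0852, 0.1168]
tcp_rot: [-0.003, 3.136, -0.002]
wrist_force: [1.0, 1.0, 7.0]
width: 0.004
grip_force: 3.9
```

```bash
python3 log.py; python3 -c "
from h import *
s=read_state();print(s['width']*85,s['tool_pos'],s['q'].round(3))"
```

```text
0.3013339981591406 [ 0.64066629 -0.08522819  0.11676057] [-0.171  0.272  1.761 -0.     1.103 -1.744]
```

```bash
python3 -c "
from h import *
a=cam('wrist')['image'];c=cam('top');b=c['image'][90:230,230:430]
sc=cam('scene')['image'][190:310,200:360]
a=cv2.resize(a,(400,300));b=cv2.resize(b,(400,280)); sc=cv2.resize(sc,(400,300))
im=np.zeros((600,800,3),np.uint8); im[:300,:400]=a; im[:280,400:]=b; im[300:,:400]=sc
cv2.imwrite('pics/m1.png',im[:,:,::-1])"
```

```text
(no output)
```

View pics/m1.png

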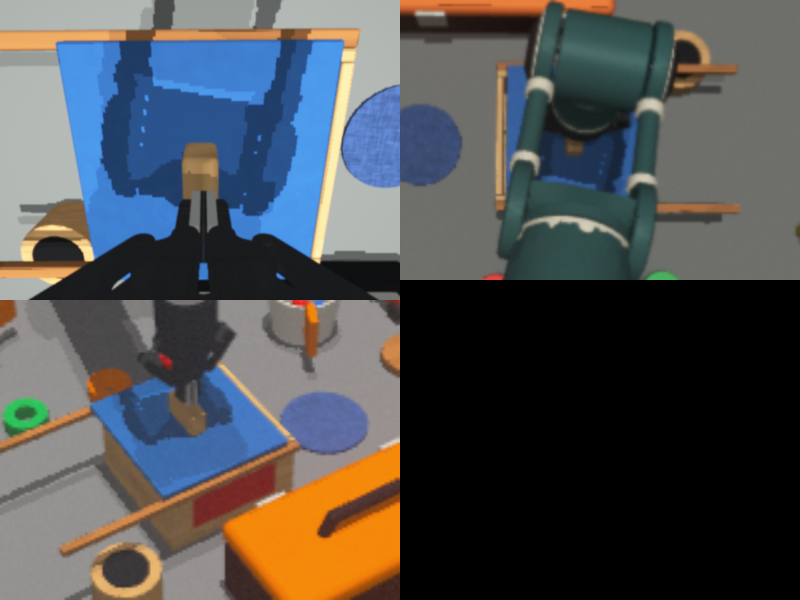

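```bash
python3 -c "
from h import *
im=np.zeros((600,800,3),np.uint8)
s=read_state(); T=s['tool_pos']
for i,(n,) in enumerate([('wrist',),('scene',)]):
    c=cam(n); a=c['image'].copy(); 
    pts=[np.array([x,y,z]) for x in(.608,.668) for y in(-.1,-.078) for z in(.1095,.1435)]
    q=[proj(c,p) for p in pts]; t=proj(c,T); print(n,np.round(t),np.round(q).tolist())
    print(ray(c,(280,210)))
    u=proj(c,T).astype(int)
    x0,y0,w,h=(180,150,200,300) if n=='wrist' else (u[0]-40,u[1]-60,80,90)
    k=400/w
    cr=cv2.resize(a[y0:y0+h,x0:x0+w],None,fx=k,fy=k,interpolation=cv2.INTER_CUBIC)
    for p in q: cv2.circle(cr,(int((p[0]-x0)*k),int((p[1]-y0)*k)),3,(255,0,255),-1)
    cv2.circle(cr,(int((t[0]-x0)*k),int((t[1]-y0)*k)),4,(255,255,0),-1)
    cr=cr[:600]; im[:cr.shape[0],400*i:400*i+400]=cr
cv2.imwrite('pics/m2.png',im[:,:,::-1])"
```

```text
wrist [282. 257.] [[252.0, 191.0], [245.0, 215.0], [297.0, 191.0], [299.0, 215.0], [255.0, 296.0], [250.0, 336.0], [295.0, 296.0], [297.0, 336.0]]
(array([ 0.55455936, -0.08394554,  0.28659156]), array([ 0.33683362, -0.01223209, -0.94148472]))
scene [275. 236.] [[266.0, 233.0], [265.0, 225.0], [272.0, 231.0], [271.0, 223.0], [275.0, 245.0], [275.0, 237.0], [281.0, 242.0], [281.0, 234.0]]
(array([ 1.63311682, -0.65366244,  1.19541007]), array([-0.6557237 ,  0.38848267, -0.64738524]))
```

View pics/m2.png

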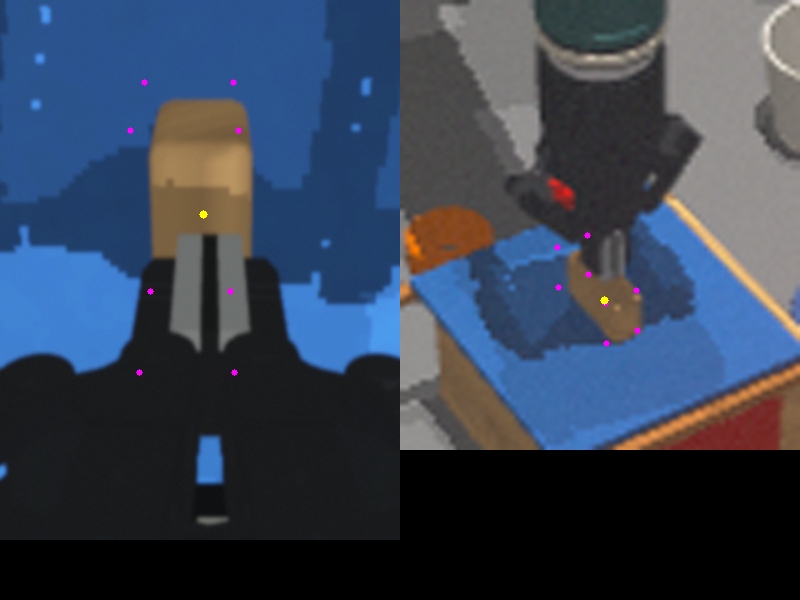

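Call:
apply_moves --fingers '[0,0,0,0]' --travel '[[0,0,-0.6],[0,0,-0.6],[0,0,0],[0,0,0]]' --rotation '[[0,0,0],[0,0,0],[0,0,0],[0,0,0]]'

```text
time: 7.15
tool_pos: [0.6395, -0.0852, 0.1753]
tcp_rot: [-0.003, 3.138, -0.002]
wrist_force: [-0.5, -0.2, -0.9]
width: -0.002
grip_force: 0.0
```

```bash
cat > chk.py <<'E'
from h import *
import sys
im=np.zeros((600,800,3),np.uint8)
s=read_state(); T=s['tool_pos']; Rm=R.from_rotvec(s['tcp_rot']).as_matrix()
print(s['width'],s['wrist_force'],T)
for i,n in enumerate(['wrist','scene']):
    c=cam(n); a=c['image'].copy(); u=proj(c,T)
    w,h=(200,300) if n=='wrist' else (80,90)
    x0,y0=(180,120) if n=='wrist' else (int(u[0])-40,int(u[1])-55)
    k=400/w; cr=cv2.resize(a[y0:y0+h,x0:x0+w],None,fx=k,fy=k,interpolation=cv2.INTER_CUBIC)
    for d in(0,.01,.02): 
        p=proj(c,T-Rm[:,2]*d); cv2.circle(cr,(int((p[0]-x0)*k),int((p[1]-y0)*k)),3,(255,255,0),-1)
    print(n,np.round(u),[ (t['p'],t['location'],np.round(atz(c,t['location'],.1435),4)) for t in tip_of(n,'lid_grip')[:2]])
    cr=cr[:600]; im[:cr.shape[0],400*i:400*i+400]=cr
cv2.imwrite('pics/'+sys.argv[1],im[:,:,::-1])
E
python3 chk.py m3.png
```

```text
-0.001827665659794674 [-0.4882822  -0.17448779 -0.93461026] [ 0.63952315 -0.08519341  0.17531154]
wrist [282. 257.] [(0.82, [281.1, 236.5], array([ 0.6421, -0.0859,  0.1435])), (0.74, [297.5, 172.5], array([ 0.6034, -0.0768,  0.1435]))]
scene [274. 222.] [(0.91, [270.6, 230.6], array([ 0.6368, -0.0981,  0.1435]))]
```

View pics/m3.png

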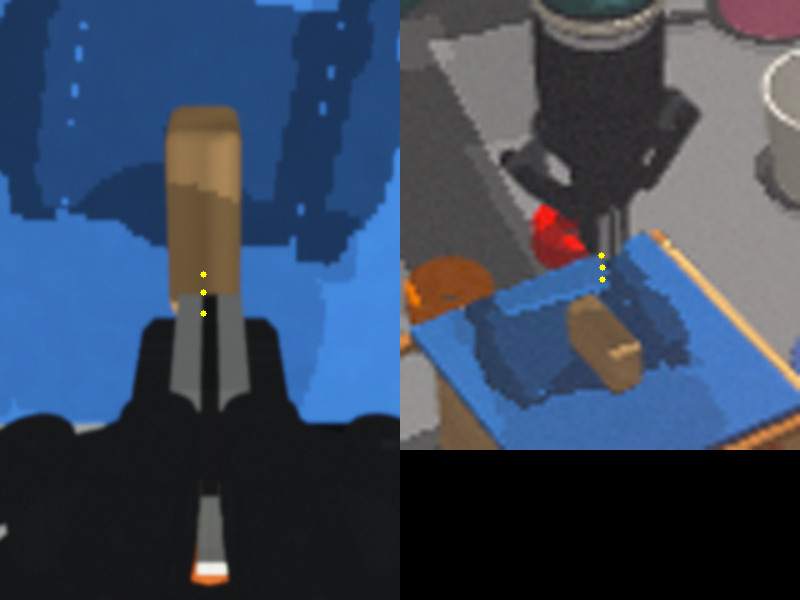

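Fingers shut on top of the block: the real tips stand about 20 mm behind the stated TCP. I go deeper by that much.

Call:
apply_moves --fingers '[1,1,1,1,1,1,0,0,0,0,0,0]' --travel '[[0,-0.06,0],[0,0,0],[0,0,0],[0,0,0.5],[0,0,0.5],[0,0,0.5],[0,0,0],[0,0,0],[0,0,0],[0,0,0],[0,0,0],[0,0,0]]' --rotation '[[0,0,0],[0,0,0],[0,0,0],[0,0,0],[0,0,0],[0,0,0],[0,0,0],[0,0,0],[0,0,0],[0,0,0],[0,0,0],[0,0,0]]' --newtons 40

```text
time: 8.55
tool_pos: [0.6403, -0.0882, 0.1014]
tcp_rot: [-0.004, 3.137, -0.002]
wrist_force: [-0.8, 1.0, 6.4]
width: 0.244
grip_force: 41.4
```

Call:
apply_moves --fingers '[0,0,0,0,0,0,0,0,0,0,0,0]' --travel '[[0,-0.25,0],[0,-0.3,0],[0,-0.3,0],[0,-0.3,0],[0,-0.3,0],[0,-0.3,0],[0,-0.3,0],[0,-0.3,0],[0,-0.3,0],[0,-0.25,0],[0,-0.15,0],[0,0,0]]' --rotation '[[0,0,0],[0,0,0],[0,0,0],[0,0,0],[0,0,0],[0,0,0],[0,0,0],[0,0,0],[0,0,0],[0,0,0],[0,0,0],[0,0,0]]'

```text
time: 9.75
tool_pos: [0.6413, -0.223, 0.1011]
tcp_rot: [-0.001, 3.139, 0.043]
wrist_force: [2.0, 49.0, 18.1]
width: 0.244
grip_force: 45.5
```

```bash
python3 log.py; tail -1 log.jsonl
```

```text
[[-0.38571095698107644, 0.35234478509352823, 1.6868119163070374, 0.02899437250137161, 1.1111672625643976, -1.9698027889403154], [0.6412893690774727, -0.2230194335785947, 0.10114058922267297], [-0.0005007050439987688, 3.1394530864220505, 0.0428510985957002]]
```

Call:
apply_moves --fingers '[0,0]' --travel '[[0,0.12,0],[0,0,0]]' --rotation '[[0,0,0],[0,0,0]]'

```text
time: 9.95
tool_pos: [0.6414, -0.2231, 0.1012]
tcp_rot: [-0.004, 3.138, 0.023]
wrist_force: [2.3, 29.3, 12.4]
width: 0.246
grip_force: 43.0
```

```bash
python3 chk.py m4.png; python3 -c "
from h import *
c=cam('top');im=c['image'];hsv=cv2.cvtColor(im,cv2.COLOR_RGB2HSV)
m=cv2.inRange(hsv,(100,100,40),(125,255,255)); m[:,:275]=0;m[:115]=0;m[200:]=0;m[:,430:]=0
ys,xs=np.where(m); print(xs.min(),xs.max(),atz(c,(np.percentile(xs,1),160),.108),atz(c,(xs.max(),130),.108),atz(c,(xs.max(),190),.108))
b=im[90:230,250:450]; cv2.imwrite('pics/t4.png',cv2.resize(b,(600,420))[:,:,::-1])"
```

```text
0.2464172627221413 [ 2.28376231 29.33678849 12.43984881] [ 0.64137826 -0.22313253  0.10118894]
wrist [282. 257.] [(0.85, [285.7, 309.1], array([ 0.6432, -0.222 ,  0.1435]))]
scene [236. 256.] [(0.91, [231.9, 248.5], array([ 0.6444, -0.2359,  0.1435]))]
334 400 [ 0.63311936 -0.13483978  0.108     ] [ 0.71964516 -0.31383828  0.108     ] [ 0.55590881 -0.31302686  0.108     ]
```

View pics/t4.png

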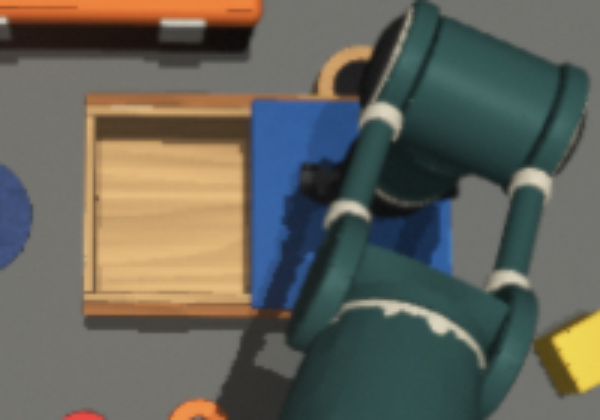

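```bash
python3 -c "
from h import *
c=cam('top');A=cv2.imread('pics/top0.png')[:,:,::-1];B=c['image']
def edges(im,rows):
    for r in rows:
        l=im[r].astype(float); v=l[:,2]-l[:,0]; v=np.clip(v,0,100)
        on=np.where(v[260:420]>35)[0]+260
        i,j=on[0],on[-1]
        g=lambda a,b:a+(35-v[a])/(v[b]-v[a])*(b-a)
        a,b=g(i-1,i),g(j,j+1) 
        print(r,round(a,2),round(b,2),atz(c,(a,r),.108).round(4)[1],atz(c,(b,r),.108).round(4)[1])
edges(A,(130,140,180,188,190)); print(); edges(B,(126,130,165,170,175,180,188,190))
for r in(122,124,194,196): 
  print(r,[ (x,A[r,x].tolist()) for x in range(394,403)])
"
```

```text
130 284.25 350.74 0.0002 -0.1795
140 284.41 350.78 -0.0008 -0.1797
180 283.56 350.92 -0.0006 -0.1807
188 283.52 350.93 -0.0009 -0.1809
190 283.44 350.88 -0.0008 -0.1808

126 333.5 369.54 -0.1328 -0.2306
130 333.23 369.22 -0.1321 -0.2297
165 333.41 400.17 -0.1334 -0.3136
170 333.41 400.51 -0.1335 -0.3145
175 333.42 400.55 -0.1337 -0.3146
180 333.42 400.42 -0.1338 -0.3142
188 333.44 349.46 -0.1341 -0.1769
190 333.46 348.5 -0.1342 -0.1744
122 [(394, [135, 101, 75]), (395, [134, 101, 75]), (396, [132, 99, 75]), (397, [127, 98, 75]), (398, [108, 95, 84]), (399, [103, 103, 97]), (400, [104, 104, 100]), (401, [103, 104, 99]), (402, [104, 104, 100])]
124 [(394, [145, 92, 53]), (395, [145, 93, 54]), (396, [145, 92, 53]), (397, [144, 93, 57]), (398, [120, 91, 68]), (399, [106, 101, 93]), (400, [104, 104, 99]), (401, [104, 104, 100]), (402, [103, 104, 100])]
194 [(394, [147, 95, 56]), (395, [148, 95, 56]), (396, [149, 96, 57]), (397, [148, 95, 57]), (398, [149, 95, 58]), (399, [138, 99, 73]), (400, [110, 105, 99]), (401, [103, 105, 100]), (402, [104, 105, 100])]
196 [(394, [96, 77, 62]), (395, [101, 79, 62]), (396, [96, 72, 54]), (397, [97, 73, 56]), (398, [103, 81, 64]), (399, [104, 89, 77]), (400, [104, 102, 98]), (401, [104, 105, 100]), (402, [103, 104, 100])]
```

The lid was about 15 mm open at the start, so 134 mm of slide plus a hard stop (runner span puts the box centre at y≈-0.073) means it is now fully open. Releasing and going up.

Call:
apply_moves --fingers '[1,1,1,1,1,1,1,1,1]' --travel '[[0,0.2,0],[0,0,0],[0,0,0],[0,0,-0.4],[0,0,-0.8],[0,0,-0.8],[0,0,-0.8],[0,0,-0.5],[0,0,0]]' --rotation '[[0,0,0],[0,0,0],[0,0,0],[0,0,0],[0,0,0],[0,0,0],[0,0,0],[0,0,0],[0,0,0]]'

```text
time: 11.15
tool_pos: [0.6413, -0.2273, 0.2703]
tcp_rot: [-0.001, 3.132, -0.008]
wrist_force: [0.1, -1.0, 1.3]
width: 1.0
grip_force: 0.0
```

```bash
python3 log.py
cat > fk.py <<'E'
from h import *
import json
from scipy.optimize import least_squares
L=[json.loads(l) for l in open('log.jsonl')]
Rz=lambda a:R.from_euler('z',a).as_matrix(); Ry=lambda a:R.from_euler('y',a).as_matrix()
def fk(q,g):
    h,a1,a2,a3,d4,d6,ad=g
    M=Rz(q[0]); p=np.array([0,0,h])+M@[a1,0,0]; M=M@Ry(q[1]); p=p+M@[0,0,a2]
    M=M@Ry(q[2]); p=p+M@[a3,0,d4]; M=M@Rz(q[3])@Ry(q[4]); M=M@Rz(q[5]); return p+M@[0,0,d6],M
F=lambda g:np.concatenate([fk(q,g)[0]-np.array(p) for q,p,r in L])
s=least_squares(F,[.3,0,.4,0,.4,.25,0]); G=s.x
E0=[]
for q,p,r in L: E0.append(fk(q,G)[1].T@R.from_rotvec(r).as_matrix())
Off=E0[0]
def FK(q): p,M=fk(q,G); return p,M@Off
LO=np.array([-2.63,-.94,.31,-1.31,0,-2.55]);HI=np.array([2.63,2.18,2.57,4.45,2.66,2.55])
def IK(p,Rm,q0):
    f=lambda q:np.r_[(FK(q)[0]-p)*5,R.from_matrix(FK(q)[1].T@Rm).as_rotvec()]
    s=least_squares(f,np.clip(q0,LO+1e-4,HI-1e-4),bounds=(LO,HI)); return s.x,np.abs(s.fun).max()
if __name__=='__main__':
    print(G.round(4),np.abs(s.fun).max()); print(Off.round(2)); print([np.abs(e-Off).max().round(3) for e in E0])
E
python3 fk.py; cat log.jsonl | cut -c1-100 | tail -3;  python3 -c "
from h import *
print(read_state()['tool_pos'])"
```

```text
[ 3.656e-01 -4.000e-04  5.430e-01  1.650e-02  5.636e-01  5.053e-01
  0.000e+00] 0.024495606032888084
[[ 0. -1. -0.]
 [ 1.  0.  0.]
 [ 0. -0.  1.]]
[np.float64(0.0), np.float64(0.0), np.float64(0.0), np.float64(0.0), np.float64(0.0)]
[[-0.1706899620262109, 0.27206735166018153, 1.76089025744262, -0.0001931736798836956, 1.103106347786
[[-0.38571095698107644, 0.35234478509352823, 1.6868119163070374, 0.02899437250137161, 1.111167262564
[[-0.37652700504298797, 0.23537555776963473, 1.5192856449194994, -0.0011877019990056688, 1.375882882
[ 0.64130404 -0.22725953  0.27031053]
```

```bash
sed -i 's/h,a1,a2,a3,d4,d6,ad=g/h,a1,a2,a3,d4,d6,b1,b2=g/; s/M@\[a3,0,d4\]; M=M@Rz(q\[3\])@Ry(q\[4\])/M@[a3,b1,d4]; M=M@Rz(q[3]); p=p+M@[0,b2,0]; M=M@Ry(q[4])/; s/\[.3,0,.4,0,.4,.25,0\])/[.3,0,.5,0,.5,.25,0,0])/' fk.py
python3 - <<'E'
import re
t=open('fk.py').read()
t=t.replace("for q,p,r in L])\ns=","for q,p,r in L]+[np.array([g[6],g[7],g[1],g[3]])*1e-4])\ns=")
open('fk.py','w').write(t)
E
python3 fk.py
```

```text
[0.2518 0.     0.512  0.0014 0.5662 0.3745 0.0249 0.    ] 2.489999029531364e-06
[[ 0. -1. -0.]
 [ 1.  0.  0.]
 [ 0. -0.  1.]]
[np.float64(0.0), np.float64(0.0), np.float64(0.0), np.float64(0.0), np.float64(0.0)]
```

```bash
cat > pour.py <<'E'
from fk import *
from mv import down
OFF=.022
def tool_for_cup(rim,phi,tilt,sgn,tipz=.055):
    # cup frame in world: x axis handle dir phi, tilt so that z leans to -x
    a=np.radians(phi); Cx=np.array([np.cos(a),np.sin(a),0]); Cz=np.array([0,0,1.]); Cy=np.cross(Cz,Cx)
    M=np.column_stack([Cx,Cy,Cz])@R.from_rotvec([0,-np.radians(tilt),0]).as_matrix()
    ty=M[:,1]*sgn; tz=-M[:,2]; Rt=np.column_stack([np.cross(ty,tz),ty,tz])
    tcp=np.array(rim)+M@np.array([.0855,0,tipz-OFF-.08]); return tcp,Rt
if __name__=='__main__':
    for sgn in(1,-1):
      for phi in range(20,131,15):
        q=np.array([-.1,.2,1.6,0,1.3,0]);out=[]
        for t in range(0,126,5):
            rim=np.array([.64,-.03,.2+.06*min(1,t/60)])
            p,Rt=tool_for_cup(rim,phi,t,sgn)
            if t==0:
                best=min((IK(p,Rt,np.r_[-.1,.2,1.6,.1,1.3,z]) for z in(-2.4,-1,0,1,2.4)),key=lambda x:x[1])
            else: best=IK(p,Rt,q)
            q=best[0]; 
            if t in(0,40,80,100,125): out.append((t,round(best[1],3),q.round(2).tolist()))
        print(sgn,phi,*out,sep='\n  ')
E
python3 pour.py
```

```text
1
  20
  (0, np.float64(0.0), [-0.04, 0.38, 1.55, -0.0, 1.21, -1.96])
  (40, np.float64(0.0), [-0.21, -0.03, 1.99, 0.6, 0.65, -2.51])
  (80, np.float64(0.318), [-0.1, -0.32, 2.27, 0.86, 0.17, -2.55])
  (100, np.float64(0.532), [-0.03, -0.46, 2.38, 0.94, 0.0, -2.55])
  (125, np.float64(0.849), [-0.06, -0.66, 2.5, 1.04, 0.0, -2.54])
1
  35
  (0, np.float64(0.0), [-0.01, 0.36, 1.57, -0.0, 1.21, -2.19])
  (40, np.float64(0.096), [-0.18, 0.01, 1.91, 0.51, 0.8, -2.55])
  (80, np.float64(0.411), [-0.16, -0.31, 2.19, 0.8, 0.42, -2.55])
  (100, np.float64(0.576), [-0.1, -0.46, 2.34, 0.94, 0.19, -2.55])
  (125, np.float64(0.803), [-0.04, -0.66, 2.5, 1.09, 0.0, -2.54])
1
  50
  (0, np.float64(0.0), [0.02, 0.34, 1.61, -0.0, 1.2, -2.43])
  (40, np.float64(0.204), [-0.12, 0.03, 1.84, 0.41, 0.92, -2.55])
  (80, np.float64(0.498), [-0.21, -0.25, 2.08, 0.76, 0.69, -2.55])
  (100, np.float64(0.657), [-0.25, -0.4, 2.23, 0.97, 0.56, -2.55])
  (125, np.float64(0.885), [-0.44, -0.55, 2.39, 1.37, 0.66, -2.55])
1
  65
  (0, np.float64(0.061), [0.07, 0.3, 1.65, -0.06, 1.18, -2.55])
  (40, np.float64(0.309), 
[... 3434 characters left out ...]
at64(0.0), [-0.51, 0.87, 1.58, 1.58, 2.4, -0.68])
-1
  110
  (0, np.float64(0.0), [0.04, 0.18, 1.8, -0.0, 1.16, -0.31])
  (40, np.float64(0.0), [-0.27, 0.35, 1.56, 0.55, 1.67, -0.69])
  (80, np.float64(0.0), [-0.44, 0.64, 1.4, 0.98, 2.14, -0.73])
  (100, np.float64(0.0), [-0.46, 0.8, 1.38, 1.2, 2.33, -0.68])
  (125, np.float64(0.0), [-0.44, 0.96, 1.4, 1.55, 2.53, -0.54])
-1
  125
  (0, np.float64(0.0), [0.03, 0.15, 1.84, -0.0, 1.15, -0.59])
  (40, np.float64(0.0), [-0.24, 0.4, 1.49, 0.45, 1.79, -0.87])
  (80, np.float64(0.0), [-0.36, 0.74, 1.24, 0.85, 2.31, -0.8])
  (100, np.float64(0.0), [-0.38, 0.89, 1.2, 1.12, 2.5, -0.66])
  (125, np.float64(0.008), [-0.37, 1.04, 1.24, 1.56, 2.66, -0.38])
```

Run:
```python
from mv import *
from fk import IK
q,e=IK(np.array([.525,.178,.25]),down(-122),np.r_[.3,.2,1.6,0,1.3,2.4]); print(q.round(3),e)
q,e=IK(np.array([.525,.178,.033]),down(-122),np.r_[.3,.2,1.6,0,1.3,2.4]); print(q.round(3),e)
show([((.54,.168,.27),down(90))],vmax=.045)
```

```text
[ 0.282  0.01   1.807 -0.     1.325  2.411] 3.3306690738754696e-15
[ 0.282  0.207  2.018 -0.     0.917  2.411] 2.8222882378708578e-11
n 10 
 T [[0.2, 0.79, -0.01], [0.2, 0.79, -0.0], [0.2, 0.79, -0.0], [0.2, 0.79, -0.0], [0.2, 0.79, -0.0], [0.2, 0.79, -0.0], [0.2, 0.79, -0.0], [0.2, 0.79, -0.0], [0.2, 0.79, -0.0], [0.2, 0.79, 0.0]] 
 W [-0.005, 0.009, 0.001]
```

Call:
apply_moves --fingers '[1,1,1,1,1,1,1,1,1,1,1,1]' --travel '[[0.2,0.79,0],[0.2,0.79,0],[0.2,0.79,0],[0.2,0.79,0],[0.2,0.79,0],[0.2,0.79,0],[0.2,0.79,0],[0.2,0.79,0],[0.2,0.79,0],[0.2,0.79,0],[0,0,0],[0,0,0]]' --rotation '[[0,0,0],[0,0,0],[0,0,0],[0,0,0],[0,0,0],[0,0,0],[0,0,0],[0,0,0],[0,0,0],[0,0,0],[0,0,1],[0,0,1]]'

```text
time: 12.35
tool_pos: [0.5372, 0.1706, 0.2618]
tcp_rot: [-0.329, -3.123, 0.004]
wrist_force: [0.6, -0.3, 0.7]
width: 1.002
grip_force: 0.0
```

Call:
apply_moves --fingers '[1,1,1,1,1,1,1,1,1,1,1,1]' --travel '[[0,0,0],[0,0,0],[0,0,0],[0,0,0],[0,0,0],[0,0,0],[0,0,0],[0,0,0],[0,0,0],[0,0,0],[0,0,0],[0,0,0]]' --rotation '[[0,0,1],[0,0,1],[0,0,1],[0,0,1],[0,0,1],[0,0,1],[0,0,1],[0,0,1],[0,0,1],[0,0,1],[0,0,1],[0,0,1]]'

```text
time: 13.55
tool_pos: [0.5377, 0.1689, 0.2618]
tcp_rot: [2.106, 2.331, -0.004]
wrist_force: [0.1, -0.4, -0.1]
width: 1.004
grip_force: 0.0
```

Call:
apply_moves --fingers '[1,1,1,1,1,1,1,1,1,1,1,1]' --travel '[[0,0,0],[0,0,0],[0,0,0],[0,0,0],[0,0,0],[0,0,0],[0,0,0],[0,0,0],[0,0,0],[0,0,0],[0,0,0],[0,0,0]]' --rotation '[[0,0,1],[0,0,1],[0,0,1],[0,0,1],[0,0,1],[0,0,1],[0,0,1],[0,0,1],[0,0,1],[0,0,1],[0,0,1],[0,0,1]]'

```text
time: 14.75
tool_pos: [0.5378, 0.1689, 0.2618]
tcp_rot: [3.072, 0.648, -0.003]
wrist_force: [-0.5, 0.4, 0.1]
width: 1.002
grip_force: 0.0
```

Call:
apply_moves --fingers '[1,1,1,1,1,1,1,1,1,1]' --travel '[[0,0,0],[0,0,0],[0,0,0],[0,0,0],[0,0,0],[0,0,0],[0,0,0],[0,0,0],[0,0,0],[0,0,0]]' --rotation '[[0,0,1],[0,0,1],[0,0,1],[0,0,1],[0,0,1],[0,0,1],[0,0,1],[0,0,1],[0,0,1],[0,0,0]]'

```text
time: 15.75
tool_pos: [0.5378, 0.1691, 0.262]
tcp_rot: [3.033, -0.811, -0.001]
wrist_force: [-0.7, 0.5, -0.2]
width: 1.0
grip_force: 0.0
```

```bash
python3 log.py; python3 fk.py|head -1
python3 - <<'E'
from mv import *
s=read_state(); print(s['q'].round(3),s['tool_pos'],R.from_rotvec(s['tcp_rot']).as_matrix()[:,1])
im=np.zeros((420,800,3),np.uint8)
for i,n in enumerate(['wrist','scene','top']):
    c=cam(n,'p5_%s.png'%n)
    for k,z in(('cup_grip',.095),('cup_rim',.08)):
        print(n,k,[(round(t['p'],2),np.round(t['location']).tolist(),np.round(atz(c,t['location'],z),4)[:2].tolist()) for t in tip_of(n,k)[:3]])
    if n=='wrist': im[:,:560]=c['image']
    if n=='scene': im[:,560:]=cv2.resize(c['image'][140:260,290:360],(240,411))[[min(r,410) for r in range(420)]]
    hsv=cv2.cvtColor(c['image'],cv2.COLOR_RGB2HSV); m=cv2.inRange(hsv,(7,140,60),(22,255,255))
    if n=='wrist':
        cs,_=cv2.findContours(m,cv2.RETR_EXTERNAL,cv2.CHAIN_APPROX_NONE); b=max(cs,key=cv2.contourArea)
        r=cv2.minAreaRect(b); print(r,[atz(c,p,.095)[:2].round(4).tolist() for p in cv2.boxPoints(r)])
cv2.imwrite('pics/m5.png',im[:,:,::-1])
E
```

```text
[0.2518 0.     0.512  0.0014 0.5662 0.3745 0.0249 0.    ] 2.489999087439243e-06
[ 2.610e-01  2.400e-02  1.771e+00 -2.000e-03  1.349e+00  2.355e+00] [0.53777758 0.16907539 0.26199469] [-0.4993236  -0.86641221  0.00241335]
wrist cup_grip [(0.91, [277.0, 193.0], [0.5259, 0.1846])]
wrist cup_rim [(0.58, [278.0, 268.0], [0.4508, 0.2281])]
((147.5, 173.5), (73.0, 77.0), 90.0) [[0.6472, 0.2887], [0.6126, 0.2288], [0.5554, 0.2688], [0.5924, 0.3328]]
scene cup_grip [(0.83, [328.0, 195.0], [0.5371, 0.1935]), (0.68, [287.0, 148.0], [0.2086, 0.2262]), (0.62, [375.0, 139.0], [0.3398, 0.5666])]
scene cup_rim [(0.84, [179.0, 203.0], [0.286, -0.2662]), (0.81, [350.0, 144.0], [0.2978, 0.475]), (0.77, [308.0, 152.0], [0.2573, 0.2918])]
top cup_grip [(0.94, [83.0, 258.0], [0.3523, 0.5498]), (0.84, [350.0, 306.0], [0.2449, -0.1844]), (0.8, [216.0, 198.0], [0.5252, 0.1802])]
top cup_rim [(0.61, [108.0, 278.0], [0.2997, 0.4821]), (0.61, [376.0, 295.0], [0.272, -0.2571]), (0.55, [203.0, 222.0], [0.4617, 0.2169])]
```

View pics/m5.png

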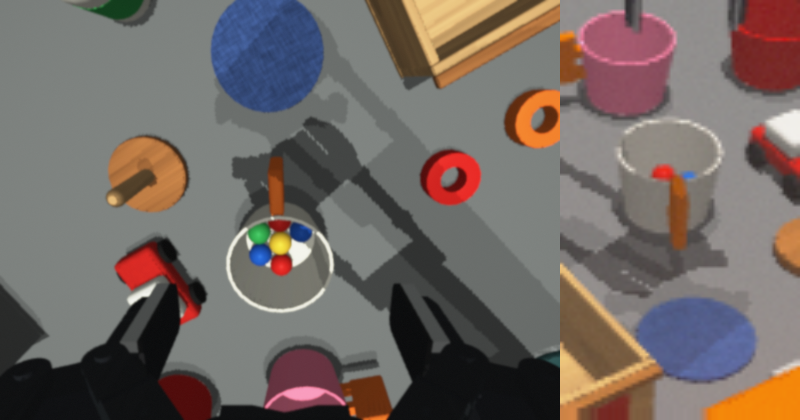

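Run:
```python
from mv import *
show([((.5255,.182,.21),down(-120.5)),((.5255,.182,.033),down(-120.5))])
```

```text
n 2 
 T [[-0.17, -0.04, 0.54], [-0.17, -0.04, 0.54]] 
 W [0.0, -0.007, 0.055]
n 5 
 T [0.0, 0.0, 0.708] 
 W [0.0, 0.0, 0.0]
```

Call:
apply_moves --fingers '[1,1,1,1,1,1,1,1,0,0,0,0]' --travel '[[-0.17,-0.04,0.52],[-0.17,-0.04,0.52],[0,0,0.6],[0,0,0.6],[0,0,0.6],[0,0,0.6],[0,0,0.6],[0,0,0.54],[0,0,0],[0,0,0],[0,0,0],[0,0,0]]' --rotation '[[0,0,0.05],[0,0,0.05],[0,0,0],[0,0,0],[0,0,0],[0,0,0],[0,0,0],[0,0,0],[0,0,0],[0,0,0],[0,0,0],[0,0,0]]' --newtons 100

```text
time: 17.4
tool_pos: [0.5275, 0.1827, 0.037]
tcp_rot: [-3.03, 0.825, -0.007]
wrist_force: [0.6, 0.9, 1.0]
width: 0.329
grip_force: 0.0
```

Call:
apply_moves --fingers '[0,0,0,0,0,0]' --travel '[[0,0,0],[0,0,0],[0,0,0],[0,0,-0.2],[0,0,-0.3],[0,0,0]]' --rotation '[[0,0,0],[0,0,0],[0,0,0],[0,0,0],[0,0,0],[0,0,0]]'

```text
time: 18.0
tool_pos: [0.5277, 0.1828, 0.0627]
tcp_rot: [-3.029, 0.825, -0.009]
wrist_force: [0.6, 0.1, -2.2]
width: 0.148
grip_force: 97.4
```

Run:
```python
from mv import *
s=read_state(); print(s['tool_pos'],s['width']*85,s['wrist_force'],s['torque'])
im=np.zeros((420,800,3),np.uint8)
for i,n in enumerate(['wrist','scene']):
    c=cam(n)
    print(n,proj(c,s['tool_pos']),[(round(t['p'],2),np.round(t['location']).tolist()) for t in tip_of(n,'cup_grip')[:3]])
    if n=='wrist': im[:,:560]=c['image']
    if n=='scene': im[:,560:]=cv2.resize(c['image'][140:260,290:360],(240,420))
cv2.imwrite('pics/m6.png',im[:,:,::-1])
```

```text
[0.5277334  0.18275725 0.06271449] 12.617525412605785 [ 0.58054798  0.07899996 -2.20039156] [-0.10053634 -0.20538148  0.02889075]
wrist [286.48208725 254.91786201] [(0.61, [284.0, 330.0])]
scene [323.71948663 201.57210927] [(0.94, [374.0, 142.0]), (0.72, [289.0, 149.0]), (0.61, [325.0, 191.0])]
```

View pics/m6.png

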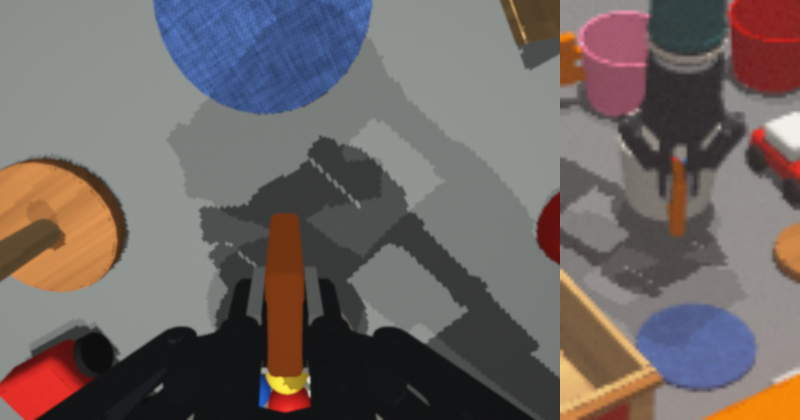

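Wrist picture: fin (285,215–370) is held squarely between the pads, balls seen behind at (285,385); the cup is lifted. Now plan the carry and pour.

```bash
sed -i 's/^OFF=.022/OFF=.018/' pour.py
python3 - <<'E'
from pour import *
from mv import *
phi=75; rim=np.array([.65,-.02,.228])
p,Rt=tool_for_cup(rim,phi,0,-1); print('pre',p,)
s=read_state(); p0=s['tool_pos']; R0=R.from_rotvec(s['tcp_rot']).as_matrix()
show([((p0[0],p0[1],p[2]),R0)]); 
n,T,W=rows(np.r_[p0[:2],p[2]],R0,p,Rt); print(n,[t.round(2).tolist() for t in T],W[0].round(3))
q=s['q']
for t in range(0,111,10):
    P,Q=tool_for_cup(rim,phi,t,-1); q,e=IK(P,Q,q); w=P-Q[:,2]*.3745; print(t,q.round(2),round(e,4),'wrist',w.round(3),'grasp',(P).round(3))
for d in(5,3):
    A,a=tool_for_cup(rim,phi,0,-1);B,b=tool_for_cup(rim,phi,d,-1); print(d,(a.T@(B-A)/.05).round(4),np.degrees(R.from_matrix(a.T@b).as_rotvec()).round(3)/6)
E
```

```text
pre [0.67212903 0.06258666 0.185     ]
n 4 
 T [0.001, 0.0, -0.627] 
 W [0.0, 0.0, 0.0]
20 [[0.19, 0.03, 0.0], [0.18, 0.05, 0.0], [0.18, 0.06, 0.0], [0.17, 0.08, 0.0], [0.16, 0.09, 0.0], [0.15, 0.11, 0.0], [0.14, 0.12, 0.0], [0.13, 0.14, 0.0], [0.12, 0.15, 0.0], [0.11, 0.16, 0.0], [0.09, 0.17, 0.0], [0.07, 0.17, 0.0], [0.06, 0.18, 0.0], [0.04, 0.18, 0.0], [0.02, 0.19, 0.0], [0.01, 0.19, 0.0], [-0.01, 0.19, 0.0], [-0.03, 0.19, 0.0], [-0.04, 0.18, 0.0], [-0.06, 0.18, 0.0]] [ 0.001 -0.    -0.879]
0 [0.06 0.28 1.63 0.   1.24 0.32] 0.0 wrist [0.672 0.063 0.56 ] grasp [0.672 0.063 0.185]
10 [-0.03  0.24  1.66  0.18  1.21  0.17] 0.0 wrist [0.657 0.006 0.569] grasp [0.674 0.069 0.201]
20 [-0.12  0.21  1.69  0.37  1.21  0.02] 0.0 wrist [ 0.641 -0.052  0.569] grasp [0.675 0.072 0.217]
30 [-0.21  0.2   1.72  0.56  1.24 -0.14] 0.0 wrist [ 0.626 -0.109  0.558] grasp [0.675 0.072 0.234]
40 [-0.3   0.21  1.74  0.73  1.3  -0.28] 0.0 wrist [ 0.612 -0.163  0.537] grasp [0.674 0.07  0.25 ]
50 [-0.38  0.24  1.77  0.89  1.38 -0.41] 0.0 wrist [ 0.598 -0.212  0.507] grasp [0.673 0.065 0.266]
60 [-0.45  0.29  1.79  1.03  1.47 -0.53] 0.0 wrist [ 0.587 -0.256  0.468] grasp [0.671 0.057 0.281]
70 [-0.51  0.35  1.81  1.15  1.57 -0.62] 0.0 wrist [ 0.577 -0.293  0.422] grasp [0.668 0.047 0.294]
80 [-0.55  0.42  1.82  1.25  1.69 -0.71] 0.0 wrist [ 0.569 -0.321  0.37 ] grasp [0.665 0.035 0.305]
90 [-0.58  0.5   1.82  1.35  1.8  -0.78] 0.0 wrist [ 0.564 -0.34   0.314] grasp [0.661 0.022 0.314]
100 [-0.59  0.59  1.82  1.44  1.92 -0.83] 0.0 wrist [ 0.562 -0.35   0.255] grasp [0.657 0.007 0.32 ]
110 [-0.59  0.68  1.82  1.53  2.05 -0.88] 0.0 wrist [ 0.562 -0.349  0.195] grasp [ 0.653 -0.009  0.323]
5 [ 0.0684  0.     -0.1523] [-0.          0.83333333 -0.        ]
3 [ 0.0427  0.     -0.0907] [ 0.   0.5 -0. ]
```

Call:
apply_moves --fingers '[0,0,0,0,0,0,0,0,0,0,0,0]' --travel '[[0,0,-0.3],[0,0,-0.5],[0,0,-0.6],[0,0,-0.6],[0,0,-0.5],[0,0,0],[0.19,0.03,0],[0.18,0.05,0],[0.18,0.06,0],[0.17,0.08,0],[0.16,0.09,0],[0.15,0.11,0]]' --rotation '[[0,0,0],[0,0,0],[0,0,0],[0,0,0],[0,0,0],[0,0,0],[0,0,-0.88],[0,0,-0.88],[0,0,-0.88],[0,0,-0.88],[0,0,-0.88],[0,0,-0.88]]'

```text
time: 19.4
tool_pos: [0.5681, 0.1459, 0.183]
tcp_rot: [3.14, 0.039, -0.003]
wrist_force: [-0.1, 0.4, -1.8]
width: 0.15
grip_force: 97.6
```

Call:
apply_moves --fingers '[0,0,0,0,0,0,0,0,0,0,0,0]' --travel '[[0.14,0.12,0],[0.13,0.14,0],[0.12,0.15,0],[0.11,0.16,0],[0.09,0.17,0],[0.07,0.17,0],[0.06,0.18,0],[0.04,0.18,0],[0.02,0.19,0],[0.01,0.19,0],[-0.01,0.19,0],[-0.03,0.19,0]]' --rotation '[[0,0,-0.88],[0,0,-0.88],[0,0,-0.88],[0,0,-0.88],[0,0,-0.88],[0,0,-0.88],[0,0,-0.88],[0,0,-0.88],[0,0,-0.88],[0,0,-0.88],[0,0,-0.88],[0,0,-0.88]]'

```text
time: 20.6
tool_pos: [0.6559, 0.074, 0.1828]
tcp_rot: [-2.652, -1.682, 0.003]
wrist_force: [-0.7, 0.3, -1.6]
width: 0.149
grip_force: 97.6
```

Call:
apply_moves --fingers '[0,0,0,0]' --travel '[[-0.04,0.18,0],[-0.06,0.18,0],[0,0,0],[0,0,0]]' --rotation '[[0,0,-0.88],[0,0,-0.88],[0,0,0],[0,0,0]]'

```text
time: 21.0
tool_pos: [0.6704, 0.0626, 0.1834]
tcp_rot: [-2.492, -1.912, 0.003]
wrist_force: [-0.3, -0.1, -2.9]
width: 0.145
grip_force: 97.6
```

```bash
python3 log.py
python3 - <<'E'
from mv import *
s=read_state(); print(s['tool_pos'],R.from_rotvec(s['tcp_rot']).as_matrix().round(3),s['width'])
im=np.zeros((420,800,3),np.uint8)
for i,n in enumerate(['scene','top']):
    c=cam(n)
    u=proj(c,np.array([.65,-.02,.15])).astype(int); print(u)
    im[:,400*i:400*i+400]=cv2.resize(c['image'][u[1]-63:u[1]+63,u[0]-60:u[0]+60],(400,420))
cv2.imwrite('pics/m7.png',im[:,:,::-1])
E
```

```text
[0.67042155 0.06261068 0.18340506] [[ 0.259  0.966 -0.002]
 [ 0.966 -0.259 -0.   ]
 [-0.001 -0.002 -1.   ]] 0.1446817463623298
[294 222]
[291 149]
```

View pics/m7.png

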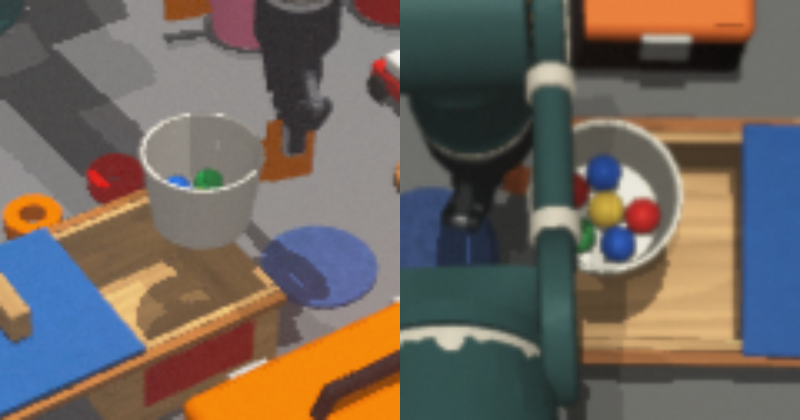

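Call:
apply_moves --fingers '[0,0,0,0,0,0,0,0,0,0,0,0]' --travel '[[0.068,0,-0.152],[0.068,0,-0.152],[0.068,0,-0.152],[0.068,0,-0.152],[0.068,0,-0.152],[0.068,0,-0.152],[0.068,0,-0.152],[0.068,0,-0.152],[0.068,0,-0.152],[0.068,0,-0.152],[0.043,0,-0.091],[0.043,0,-0.091]]' --rotation '[[0,0.833,0],[0,0.833,0],[0,0.833,0],[0,0.833,0],[0,0.833,0],[0,0.833,0],[0,0.833,0],[0,0.833,0],[0,0.833,0],[0,0.833,0],[0,0.5,0],[0,0.5,0]]'

```text
time: 22.3
tool_pos: [0.6702, 0.0601, 0.2744]
tcp_rot: [-1.871, -1.439, -0.995]
wrist_force: [0.6, 0.3, -2.9]
width: 0.151
grip_force: 97.8
```

Call:
apply_moves --fingers '[0,0,0,0,0,0,0,0,0,0,0,0]' --travel '[[0.043,0,-0.091],[0.043,0,-0.091],[0.043,0,-0.091],[0.043,0,-0.091],[0.043,0,-0.091],[0.043,0,-0.091],[0.043,0,-0.091],[0.043,0,-0.091],[0.043,0,-0.091],[0.043,0,-0.091],[0.043,0,-0.091],[0.043,0,-0.091]]' --rotation '[[0,0.5,0],[0,0.5,0],[0,0.5,0],[0,0.5,0],[0,0.5,0],[0,0.5,0],[0,0.5,0],[0,0.5,0],[0,0.5,0],[0,0.5,0],[0,0.5,0],[0,0.5,0]]'

```text
time: 23.5
tool_pos: [0.6594, 0.0186, 0.3147]
tcp_rot: [-1.369, -1.054, -1.416]
wrist_force: [-0.1, 0.1, -3.2]
width: 0.147
grip_force: 98.0
```

Call:
apply_moves --fingers '[0,0,0,0,0,0,0,0,0,0]' --travel '[[0.043,0,-0.091],[0.043,0,-0.091],[0.043,0,-0.091],[0,0,0],[0,0,0],[0,0,0],[0,0,0],[0,0,0],[0,0,0],[0,0,0]]' --rotation '[[0,0.5,0],[0,0.5,0],[0,0.5,0],[0,0,0],[0,0,0],[0,0,0],[0,0,0],[0,0,0],[0,0,0],[0,0,0]]'

```text
time: 24.5
tool_pos: [0.656, 0.0048, 0.3206]
tcp_rot: [-1.236, -0.952, -1.499]
wrist_force: [-0.2, -0.7, -2.7]
width: 0.148
grip_force: 98.0
```

```bash
python3 log.py
python3 - <<'E'
from mv import *
s=read_state(); Rm=R.from_rotvec(s['tcp_rot']).as_matrix(); print(s['tool_pos'],'tilt',np.degrees(np.arccos(-Rm[2,2])),s['wrist_force'],s['width'])
im=np.zeros((420,800,3),np.uint8)
for i,n in enumerate(['scene','top']):
    c=cam(n)
    u=proj(c,np.array([.65,-.05,.15])).astype(int)
    im[:,400*i:400*i+400]=cv2.resize(c['image'][u[1]-63:u[1]+63,u[0]-60:u[0]+60],(400,420))
cv2.imwrite('pics/m8.png',im[:,:,::-1])
E
```

```text
[0.65595742 0.0047602  0.32058848] tilt 100.93612136412335 [-0.18045502 -0.68115928 -2.73561165] 0.1475123516660504
```

View pics/m8.png

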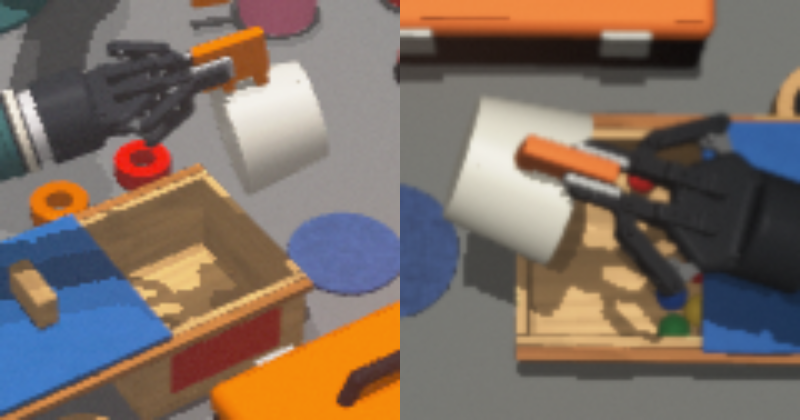

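Both views show the six balls in the box (top: green (680,325), yellow, blues, reds). Tilting back and carrying to the mat.

Run:
```python
from pour import *
from mv import *
rim=np.array([.65,-.02,.228])
A,a=tool_for_cup(rim,75,5.94,-1);B,b=tool_for_cup(rim,75,0,-1); print((a.T@(B-A)/.05).round(4),np.degrees(R.from_matrix(a.T@b).as_rotvec()).round(3)/6)
P,Q=tool_for_cup([.641,.1295,.228],150,0,-1); print(P)
n,T,W=rows(B,b,P,Q,amax=5.6); print(n,[t.round(2).tolist() for t in T],W[0].round(3))
q,e=IK(P,Q,read_state()['q']); print(q.round(2),e)
```

```text
[-0.0982 -0.      0.1723] [ 0.   -0.99 -0.  ]
[0.56695483 0.17225    0.185     ]
14 [[0.11, -0.19, 0.0], [0.13, -0.17, 0.0], [0.14, -0.16, 0.0], [0.16, -0.15, 0.0], [0.17, -0.13, 0.0], [0.18, -0.12, 0.0], [0.19, -0.1, 0.0], [0.2, -0.08, 0.0], [0.21, -0.06, 0.0], [0.21, -0.04, 0.0], [0.22, -0.02, 0.0], [0.22, 0.0, 0.0], [0.22, 0.02, 0.0], [0.21, 0.04, 0.0]] [ 0.     0.    -0.893]
[ 0.25  0.12  1.81  0.    1.21 -0.79] 4.270619321708644e-09
```

Call:
apply_moves --fingers '[0,0,0,0,0,0,0,0,0,0,0,0]' --travel '[[-0.098,0,0.172],[-0.098,0,0.172],[-0.098,0,0.172],[-0.098,0,0.172],[-0.098,0,0.172],[-0.098,0,0.172],[-0.098,0,0.172],[-0.098,0,0.172],[-0.098,0,0.172],[-0.098,0,0.172],[-0.098,0,0.172],[-0.098,0,0.172]]' --rotation '[[0,-0.99,0],[0,-0.99,0],[0,-0.99,0],[0,-0.99,0],[0,-0.99,0],[0,-0.99,0],[0,-0.99,0],[0,-0.99,0],[0,-0.99,0],[0,-0.99,0],[0,-0.99,0],[0,-0.99,0]]'

```text
time: 25.8
tool_pos: [0.6735, 0.0719, 0.2337]
tcp_rot: [-2.196, -1.69, -0.579]
wrist_force: [-0.7, 0.4, -1.6]
width: 0.142
grip_force: 97.7
```

Call:
apply_moves --fingers '[0,0,0,0,0,0,0]' --travel '[[-0.098,0,0.172],[-0.098,0,0.172],[-0.098,0,0.172],[-0.098,0,0.172],[-0.098,0,0.172],[0,0,0],[0,0,0]]' --rotation '[[0,-0.99,0],[0,-0.99,0],[0,-0.99,0],[0,-0.99,0],[0,-0.99,0],[0,0,0],[0,0,0]]'

```text
time: 26.5
tool_pos: [0.6706, 0.0632, 0.1848]
tcp_rot: [-2.487, -1.916, -0.001]
wrist_force: [0.0, -0.1, -1.9]
width: 0.144
grip_force: 97.8
```

Run:
```python
from mv import *
s=read_state(); print(s['tool_pos'],R.from_rotvec(s['tcp_rot']).as_matrix().round(3),s['width'],s['wrist_force'])
im=np.zeros((420,800,3),np.uint8)
for i,n in enumerate(['scene','top']):
    c=cam(n)
    u=proj(c,np.array([.65,-.03,.15])).astype(int)
    im[:,400*i:400*i+400]=cv2.resize(c['image'][u[1]-63:u[1]+63,u[0]-60:u[0]+60],(400,420))
cv2.imwrite('pics/m9.png',im[:,:,::-1])
```

```text
[0.67055856 0.06318088 0.1847667 ] [[ 0.255  0.967 -0.001]
 [ 0.967 -0.255  0.002]
 [ 0.001 -0.001 -1.   ]] 0.14413917384066144 [ 0.02274832 -0.10999061 -1.85671242]
```

View pics/m9.png

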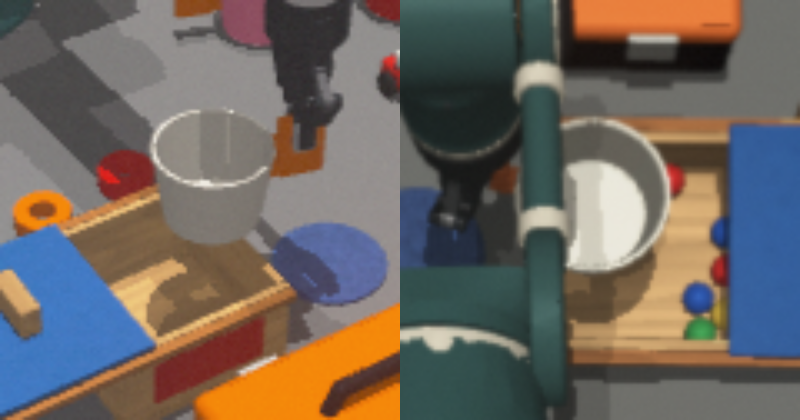

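Call:
apply_moves --fingers '[0,0,0,0,0,0,0,0,0,0,0,0]' --travel '[[0.11,-0.19,0],[0.13,-0.17,0],[0.14,-0.16,0],[0.16,-0.15,0],[0.17,-0.13,0],[0.18,-0.12,0],[0.19,-0.1,0],[0.2,-0.08,0],[0.21,-0.06,0],[0.21,-0.04,0],[0.22,-0.02,0],[0.22,0,0]]' --rotation '[[0,0,-0.89],[0,0,-0.89],[0,0,-0.89],[0,0,-0.89],[0,0,-0.89],[0,0,-0.89],[0,0,-0.89],[0,0,-0.89],[0,0,-0.89],[0,0,-0.89],[0,0,-0.89],[0,0,-0.89]]'

```text
time: 27.8
tool_pos: [0.5804, 0.1541, 0.186]
tcp_rot: [1.092, 2.944, 0.002]
wrist_force: [0.5, 0.1, -1.2]
width: 0.144
grip_force: 97.5
```

Call:
apply_moves --fingers '[0,0,0,0]' --travel '[[0.22,0.02,0],[0.21,0.04,0],[0,0,0],[0,0,0]]' --rotation '[[0,0,-0.89],[0,0,-0.89],[0,0,0],[0,0,0]]'

```text
time: 28.2
tool_pos: [0.5659, 0.1698, 0.1858]
tcp_rot: [0.82, 3.031, 0.0]
wrist_force: [0.0, -0.6, -1.0]
width: 0.149
grip_force: 97.7
```

```bash
python3 log.py
python3 - <<'E'
from mv import *
s=read_state(); print(s['tool_pos'],s['q'].round(2))
show([((.566,.1725,.185),down(60)),((.566,.1725,.043),down(60))])
c=cam('scene')
print([(t['p'],atz(c,t['location'],.228)) for t in tip_of('scene','cup_rim')[:4]])
E
```

```text
[0.56587605 0.16979313 0.18582685] [ 0.25  0.12  1.81 -0.    1.21 -0.79]
n 1 
 T [[0.03, 0.05, 0.02]] 
 W [0.007, 0.017, -0.05]
n 4 
 T [0.0, 0.0, 0.71] 
 W [0.0, 0.0, 0.0]
[(0.98, array([0.62940941, 0.12190422, 0.228     ])), (0.74, array([0.43094967, 0.17682726, 0.228     ])), (0.69, array([0.47990172, 0.32456746, 0.228     ])), (0.64, array([ 0.45489604, -0.30698037,  0.228     ]))]
```

Call:
apply_moves --fingers '[0,0,0,0,0,0,0,0,1,1,1,1]' --travel '[[0.03,0.05,0.3],[0,0,0.5],[0,0,0.5],[0,0,0.5],[0,0,0.5],[0,0,0.3],[0,0,0.22],[0,0,0],[0,0,0],[0,0,0],[0,0,0],[0,0,0]]' --rotation '[[0,0,-0.05],[0,0,0],[0,0,0],[0,0,0],[0,0,0],[0,0,0],[0,0,0],[0,0,0],[0,0,0],[0,0,0],[0,0,0],[0,0,0]]'

```text
time: 29.5
tool_pos: [0.5667, 0.1738, 0.0456]
tcp_rot: [0.807, 3.033, 0.001]
wrist_force: [0.4, -0.9, 0.1]
width: 0.817
grip_force: 0.0
```

Call:
apply_moves --fingers '[1,1,1,1,1,1,1,1]' --travel '[[0,0,0],[0,0,-0.3],[0,0,-0.7],[0,0,-0.8],[0,0,-0.8],[0,0,-0.8],[0,0,-0.8],[0,0,0]]' --rotation '[[0,0,0],[0,0,0],[0,0,0],[0,0,0],[0,0,0],[0,0,0],[0,0,0],[0,0,0]]'

```text
time: 30.3
tool_pos: [0.5696, 0.1749, 0.2639]
tcp_rot: [0.804, 3.022, 0.011]
wrist_force: [0.3, -0.2, -0.2]
width: 1.003
grip_force: 0.0
```

Run:
```python
from mv import *
s=read_state(); print(s['tool_pos'],s['q'].round(2),s['width'])
for n in('scene','top','wrist'):
    c=cam(n,'s10_%s.png'%n)
    for k,z in(('cup_rim',.084),('cup',.004),('mat',0),('cup_grip',.099)):
        print(n,k,[(round(t['p'],2),np.round(atz(c,t['location'],z),3)[:2].tolist()) for t in tip_of(n,k)[:4] if np.linalg.norm(atz(c,t['location'],z)[:2]-[.61,.14])<.1])
show([((.64,-.223,.27),down(90))],vmax=.045)
```

```text
[0.56958503 0.1748527  0.26394611] [ 0.26  0.07  1.72 -0.    1.34 -0.79] 1.002665495222405
scene cup_rim [(0.71, [0.636, 0.134])]
scene cup [(0.62, [0.657, 0.106])]
scene mat [(0.58, [0.64, 0.13])]
scene cup_grip [(0.72, [0.576, 0.173])]
top cup_rim [(0.95, [0.638, 0.136])]
top cup [(0.92, [0.648, 0.135])]
top mat [(0.47, [0.637, 0.121])]
top cup_grip [(0.59, [0.567, 0.175])]
wrist cup_rim [(0.93, [0.641, 0.129])]
wrist cup [(0.68, [0.638, 0.132])]
wrist mat []
wrist cup_grip [(0.69, [0.565, 0.174])]
n 9 
 T [[-0.58, -0.68, -0.03], [-0.54, -0.72, -0.03], [-0.5, -0.75, -0.03], [-0.46, -0.77, -0.03], [-0.41, -0.8, -0.03], [-0.36, -0.82, -0.03], [-0.32, -0.84, -0.04], [-0.27, -0.86, -0.04], [-0.22, -0.87, -0.04]] 
 W [-0.001, 0.001, -0.552]
```

View pics/s10_scene.png

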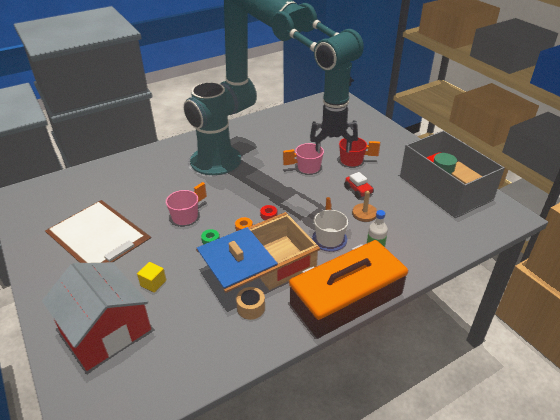

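Scene picture: cup stands on the mat (331,228), lid open at (238,252), rings red (269,212), orange (244,224), green (210,237). Now shut the lid.

Call:
apply_moves --fingers '[1,1,1,1,1,1,1,1,1,1,1]' --travel '[[-0.58,-0.68,-0.03],[-0.54,-0.72,-0.03],[-0.5,-0.75,-0.03],[-0.46,-0.77,-0.03],[-0.41,-0.8,-0.03],[-0.36,-0.82,-0.03],[-0.32,-0.84,-0.04],[-0.27,-0.86,-0.04],[-0.22,-0.87,-0.04],[0,0,0],[0,0,0]]' --rotation '[[0,0,-0.55],[0,0,-0.55],[0,0,-0.55],[0,0,-0.55],[0,0,-0.55],[0,0,-0.55],[0,0,-0.55],[0,0,-0.55],[0,0,-0.55],[0,0,0],[0,0,0]]'

```text
time: 32.15
tool_pos: [0.6399, -0.2245, 0.2692]
tcp_rot: [0.007, 3.141, 0.0]
wrist_force: [-0.7, 0.7, 0.0]
width: 0.999
grip_force: 0.0
```

Run:
```python
from mv import *
c=cam('wrist','w11.png')
print(read_state()['tool_pos'],[(t['p'],t['location'],atz(c,t['location'],.1435)) for t in tip_of('wrist','lid_grip')])
show([((.640,-.223,.27),down(90)),((.640,-.223,.1),down(90))])
```

```text
[ 0.63987344 -0.22330139  0.26928872] [(0.64, [286.0, 191.4], array([ 0.64257892, -0.22193668,  0.1435    ]))]
n 1 
 T [[-0.0, -0.01, -0.01]] 
 W [0.0, 0.006, -0.017]
n 5 
 T [0.0, 0.0, 0.68] 
 W [0.0, 0.0, 0.0]
```

Call:
apply_moves --fingers '[1,1,1,1,1,0,0,0,0,0,0]' --travel '[[0,0,0.68],[0,0,0.68],[0,0,0.68],[0,0,0.68],[0,0,0.65],[0,0,0],[0,0,0],[0,0,0],[0,0,0],[0,0,0],[0,0,0]]' --rotation '[[0,0,0],[0,0,0],[0,0,0],[0,0,0],[0,0,0],[0,0,0],[0,0,0],[0,0,0],[0,0,0],[0,0,0],[0,0,0]]' --newtons 40

```text
time: 33.35
tool_pos: [0.6421, -0.2234, 0.1044]
tcp_rot: [0.003, 3.136, -0.002]
wrist_force: [-0.4, 3.3, 6.4]
width: 0.246
grip_force: 41.0
```

Call:
apply_moves --fingers '[0,0,0,0,0,0,0,0,0,0,0,0]' --travel '[[0,0.2,0],[0,0.28,0],[0,0.28,0],[0,0.28,0],[0,0.28,0],[0,0.28,0],[0,0.28,0],[0,0.28,0],[0,0.28,0],[0,0.28,0],[0,0.2,0],[0,0,0]]' --rotation '[[0,0,0],[0,0,0],[0,0,0],[0,0,0],[0,0,0],[0,0,0],[0,0,0],[0,0,0],[0,0,0],[0,0,0],[0,0,0],[0,0,0]]'

```text
time: 34.55
tool_pos: [0.6408, -0.0768, 0.1044]
tcp_rot: [0.001, 3.139, -0.001]
wrist_force: [-5.7, 2.1, 10.6]
width: 0.245
grip_force: 41.5
```

Call:
apply_moves --fingers '[0,0,0,0]' --travel '[[0,0.06,0],[0,0.06,0],[0,0,0],[0,0,0]]' --rotation '[[0,0,0],[0,0,0],[0,0,0],[0,0,0]]'

```text
time: 34.95
tool_pos: [0.6408, -0.0733, 0.1044]
tcp_rot: [0.002, 3.139, -0.006]
wrist_force: [-7.2, -3.2, 9.8]
width: 0.245
grip_force: 41.4
```

Call:
apply_moves --fingers '[0,0,0,0]' --travel '[[0,0.06,0],[0,0.06,0],[0,0,0],[0,0,0]]' --rotation '[[0,0,0],[0,0,0],[0,0,0],[0,0,0]]'

```text
time: 35.35
tool_pos: [0.6408, -0.0734, 0.1044]
tcp_rot: [0.002, 3.139, -0.019]
wrist_force: [-6.2, -19.7, 8.1]
width: 0.242
grip_force: 41.3
```

Call:
apply_moves --fingers '[1,1,1,1,1,1,1,1,1]' --travel '[[0,-0.12,0],[0,0,0],[0,0,0],[0,0,0],[0,0,-0.5],[0,0,-0.7],[0,0,-0.7],[0,0,-0.7],[0,0,0]]' --rotation '[[0,0,0],[0,0,0],[0,0,0],[0,0,0],[0,0,0],[0,0,0],[0,0,0],[0,0,0],[0,0,0]]'

```text
time: 36.25
tool_pos: [0.6443, -0.0712, 0.2384]
tcp_rot: [0.001, 3.129, -0.003]
wrist_force: [1.0, 0.2, 0.1]
width: 1.001
grip_force: 0.0
```

Call:
apply_moves --fingers '[1,1,1,1,1,1,1,1]' --travel '[[0.7,-0.06,0],[0.7,-0.06,0],[0.7,-0.06,0],[0.7,-0.06,0],[0.7,-0.06,0],[0.6,-0.06,0],[0,0,0],[0,0,0]]' --rotation '[[0,0,0],[0,0,0],[0,0,0],[0,0,0],[0,0,0],[0,0,0],[0,0,0],[0,0,0]]'

```text
time: 37.05
tool_pos: [0.4352, -0.0888, 0.2306]
tcp_rot: [0.003, 3.14, -0.001]
wrist_force: [0.5, -0.4, -0.3]
width: 0.998
grip_force: 0.0
```

```bash
cat > rings.py <<'E'
from mv import *
def circ(c,lo,hi,z,near,rmax=.05):
    hsv=cv2.cvtColor(c['image'],cv2.COLOR_RGB2HSV); m=cv2.inRange(hsv,lo,hi)
    cs,_=cv2.findContours(m,cv2.RETR_EXTERNAL,cv2.CHAIN_APPROX_NONE); out=[]
    for b in cs:
        if cv2.contourArea(b)<60: continue
        (x,y),(w,h),a=cv2.fitEllipse(b) if len(b)>5 else ((0,0),(0,0),0)
        W=atz(c,(x,y),z)
        if np.linalg.norm(W[:2]-near)<rmax: out.append((W[:2].round(4).tolist(),round(w),round(h),int(cv2.contourArea(b))))
    return out
COL={'red':((0,120,40),(6,255,255)),'orange':((7,150,60),(22,255,255)),'green':((45,100,30),(85,255,255))}
NEAR={'red':(.422,.014),'orange':(.436,-.094),'green':(.432,-.222)}
E
python3 - <<'E'
from rings import *
s=read_state(); print(s['tool_pos'],s['tcp_rot'])
for n in('top','wrist'):
    c=cam(n,'s12_%s.png'%n)
    for k in COL: print(n,k,circ(c,*COL[k],.018,NEAR[k],.07))
    if n=='top':
        A=c['image']
        for r in(140,180,188):
            v=np.clip(A[r].astype(float)[:,2]-A[r].astype(float)[:,0],0,100); on=np.where(v[270:420]>35)[0]+270; print(r,on[0],on[-1])
E
```

```text
[ 0.43519558 -0.0887849   0.23056932] [ 2.75952149e-03  3.13981315e+00 -9.97779323e-04]
top red [([0.4224, 0.014], 21, 21, 346)]
top orange []
top green []
140 278 344
180 278 344
188 278 344
wrist red [([0.4218, 0.0151], 61, 63, 2977)]
wrist orange [([0.4356, -0.0939], 58, 60, 2722)]
wrist green [([0.4306, -0.2212], 59, 63, 2947)]
```

View pics/s12_wrist.png

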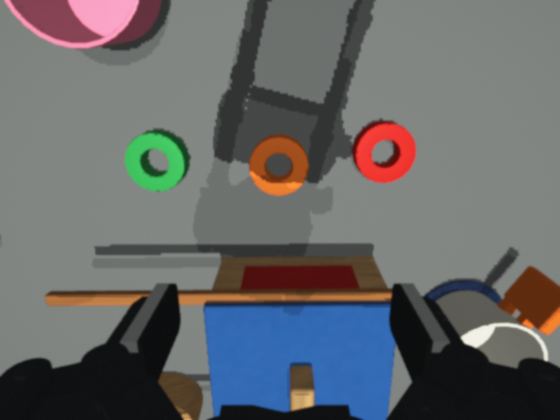

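All three rings seen: green (156,160), orange (279,165), red (384,152); lid shut on the box. Picking orange first.

Call:
apply_moves --fingers '[1,1,1,1,1,1,1,1]' --travel '[[0,-0.1,0.6],[0,0,0.8],[0,0,0.8],[0,0,0.8],[0,0,0.8],[0,0,0.7],[0,0,0.4],[0,0,0]]' --rotation '[[0,0,0],[0,0,0],[0,0,0],[0,0,0],[0,0,0],[0,0,0],[0,0,0],[0,0,0]]' --newtons 30

```text
time: 37.95
tool_pos: [0.4329, -0.0932, -0.0178]
tcp_rot: [-0.002, -3.135, -0.002]
wrist_force: [-1.2, -0.4, 1.0]
width: 1.004
grip_force: 0.0
```

Call:
apply_moves --fingers '[0,0,0,0,0]' --travel '[[0,0,0],[0,0,0],[0,0,0],[0,0,0],[0,0,0]]' --rotation '[[0,0,0],[0,0,0],[0,0,0],[0,0,0],[0,0,0]]'

```text
time: 38.45
tool_pos: [0.4375, -0.0948, -0.0126]
tcp_rot: [0.003, 3.137, -0.003]
wrist_force: [0.7, 0.4, 4.5]
width: 0.689
grip_force: 32.9
```

Call:
apply_moves --fingers '[0,0,0,0,0,0]' --travel '[[0,0,-0.3],[0,0,-0.6],[0,0,-0.8],[0,0,-0.8],[0,0,-0.7],[0,0,0]]' --rotation '[[0,0,0],[0,0,0],[0,0,0],[0,0,0],[0,0,0],[0,0,0]]'

```text
time: 39.05
tool_pos: [0.4396, -0.0954, 0.1519]
tcp_rot: [0.003, 3.13, -0.006]
wrist_force: [-0.1, 0.2, -0.0]
width: 0.692
grip_force: 32.7
```

Run:
```python
from rings import *
s=read_state(); print(s['tool_pos'],s['width'])
c=cam('top','s13_top.png'); im=c['image']; hsv=cv2.cvtColor(im,cv2.COLOR_RGB2HSV)
m=np.zeros(im.shape[:2],np.uint8); m[155:197,155:200]=cv2.inRange(hsv,(3,70,50),(25,255,255))[155:197,155:200]
cs,_=cv2.findContours(m,cv2.RETR_EXTERNAL,cv2.CHAIN_APPROX_NONE); b=max(cs,key=cv2.contourArea)
e=cv2.fitEllipse(b); print('disc',e,atz(c,e[0],.015)); 
W=np.array([atz(c,p[0],.015)[:2] for p in b.astype(float)],np.float32)*1000; print(cv2.minEnclosingCircle(W))
sc=cam('scene','s13_scene.png'); 
for n,cc in(('top',c),('scene',sc)): print(n,[(round(t['p'],2),atz(cc,t['location'],0).round(3)[:2].tolist()) for t in tip_of(n,'stacker')[:2]])
a=cv2.resize(im[140:210,145:210],(390,420),interpolation=cv2.INTER_CUBIC); u=proj(sc,np.array([.596,.312,.06])).astype(int)
b2=cv2.resize(sc['image'][u[1]-35:u[1]+35,u[0]-33:u[0]+32],(390,420),interpolation=cv2.INTER_CUBIC)
for xy in((.596,.312),):
    for img,cc,o in((a,c,(145,140)),(b2,sc,(u[0]-33,u[1]-35))):
        for z in(.015,.06,.105):
            p=(proj(cc,np.array([*xy,z]))-o)*6; cv2.circle(img,tuple(int(v) for v in p),3,(0,255,255),-1)
cv2.imwrite('pics/m13.png',np.hstack([a,b2])[:,:,::-1])
```

```text
[ 0.43955417 -0.09540465  0.15191557] 0.6920939931907093
disc ((176.21546936035156, 174.9964599609375), (29.727596282958984, 30.083616256713867), 7.167653560638428) [0.59790464 0.31428326 0.015     ]
((598.4657592773438, 314.260986328125), 45.85041427612305)
top [(0.95, [0.598, 0.319])]
scene [(0.84, [0.592, 0.326])]
```

View pics/m13.png

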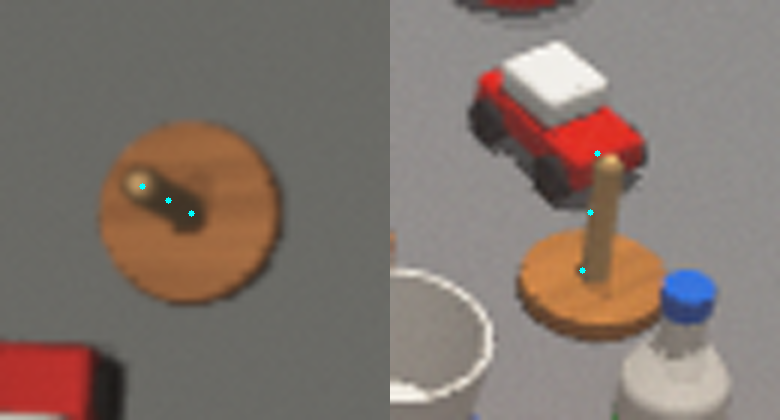

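Run:
```python
from rings import *
s=read_state(); print(s['tool_pos'],s['tcp_rot'])
c=cam('wrist'); hsv=cv2.cvtColor(c['image'],cv2.COLOR_RGB2HSV); m=cv2.inRange(hsv,*COL['orange'])
cs,_=cv2.findContours(m,cv2.RETR_CCOMP,cv2.CHAIN_APPROX_NONE)
for b in cs:
    if cv2.contourArea(b)>300 and len(b)>10:
        e=cv2.fitEllipse(b); print(np.round(e[0]),np.round(e[1]),cv2.contourArea(b),[atz(c,e[0],s['tool_pos'][2]+dz)[:2].round(4).tolist() for dz in(.013,.03,.037)])
show([((.599,.315,.152),down(90))])
```

```text
[ 0.43401378 -0.09389853  0.14434185] [-2.99792666e-03 -3.14004085e+00  2.02197555e-04]
[ 27. 367.] [18. 72.] 847.0 [[0.4911, -0.2282], [0.4758, -0.2135], [0.4694, -0.2075]]
[284. 297.] [167. 171.] 19476.5 [[0.4492, -0.0928], [0.4384, -0.0927], [0.4339, -0.0927]]
[285. 278.] [34. 58.] 1549.5 [[0.4388, -0.0925], [0.4292, -0.0925], [0.4252, -0.0925]]
n 12 
 T [-0.274, 0.682, -0.014] 
 W [0.0, -0.002, -0.001]
```

Call:
apply_moves --fingers '[0,0,0,0,0,0,0,0,0,0,0,0]' --travel '[[-0.33,0.82,-0.02],[-0.33,0.82,-0.02],[-0.33,0.82,-0.02],[-0.33,0.82,-0.02],[-0.33,0.82,-0.02],[-0.33,0.82,-0.02],[-0.33,0.82,-0.02],[-0.33,0.82,-0.02],[-0.33,0.82,-0.02],[-0.33,0.78,0],[0,0,0],[0,0,0]]' --rotation '[[0,0,0],[0,0,0],[0,0,0],[0,0,0],[0,0,0],[0,0,0],[0,0,0],[0,0,0],[0,0,0],[0,0,0],[0,0,0],[0,0,0]]'

```text
time: 40.5
tool_pos: [0.5998, 0.3136, 0.1517]
tcp_rot: [-0.0, -3.138, 0.005]
wrist_force: [-0.6, -0.8, -1.0]
width: 0.694
grip_force: 32.7
```

```bash
cat > align.py <<'E'
from rings import *
import sys
col=sys.argv[1]; tgt=(.5985,.3145)
c=cam('wrist'); s=read_state(); print(s['tool_pos'],s['tcp_rot'],s['width'],s['wrist_force'])
show([((*tgt,s['tool_pos'][2]),down(90))])
a=c['image'].copy()[60:360,180:400]
sc=cam('scene'); u=proj(sc,np.array([.598,.314,.12])).astype(int); b=sc['image'][u[1]-40:u[1]+60,u[0]-45:u[0]+45]
cv2.imwrite('pics/'+sys.argv[2],np.hstack([cv2.resize(a,(400,545)),cv2.resize(b,(400,545),interpolation=cv2.INTER_CUBIC)])[:,:,::-1])
E
python3 align.py orange m14.png
```

```text
[0.59974435 0.31269109 0.1521356 ] [-1.85139792e-03 -3.13872866e+00  5.02458615e-03] 0.6921363932559588 [-0.27353299 -0.48524913 -0.23021507]
n 1 
 T [[0.02, 0.04, -0.0]] 
 W [-0.031, -0.027, -0.011]
```

View pics/m14.png

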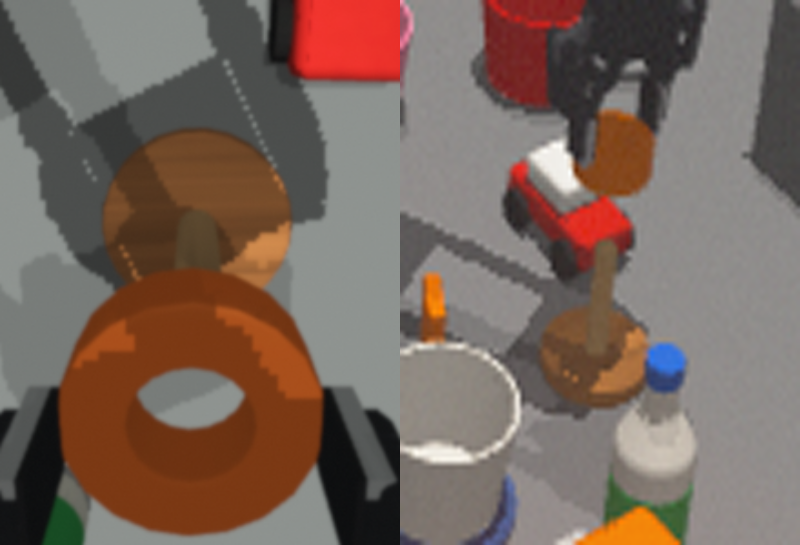

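```bash
cat > inhand.py <<'E'
from rings import *
from scipy.optimize import minimize
import sys
def fit(col):
    c=cam('wrist'); s=read_state(); T=s['tool_pos']; Rm=R.from_rotvec(s['tcp_rot']).as_matrix()
    hsv=cv2.cvtColor(c['image'],cv2.COLOR_RGB2HSV); m=cv2.inRange(hsv,*COL[col]); cs,_=cv2.findContours(m,cv2.RETR_EXTERNAL,cv2.CHAIN_APPROX_NONE)
    b=max(cs,key=lambda b:cv2.contourArea(b) if cv2.pointPolygonTest(cv2.convexHull(b),(284.,290.),True)>-40 else 0)
    M=np.zeros(m.shape,np.uint8); cv2.drawContours(M,[cv2.convexHull(b)],-1,1,-1)
    t=np.linspace(0,2*np.pi,60)
    def mask(v):
        x,y,z,pit=v; Q=Rm@R.from_rotvec([0,pit,0]).as_matrix(); o=T+Rm@np.array([x,y,z])/1000
        P=np.array([proj(c,o+Q@np.array([.031*np.cos(k),.031*np.sin(k),h])) for h in(.0,-.024) for k in t])
        A=np.zeros(m.shape,np.uint8); cv2.fillConvexPoly(A,cv2.convexHull((P*16).astype(np.int32).reshape(-1,1,2)),1,shift=4); return A
    f=lambda v:1-(mask(v)&M).sum()/(mask(v)|M).sum()
    best=min((minimize(f,[x0,0,z0,0],method='Nelder-Mead',options={'initial_simplex':np.array([[x0,0,z0,0],[x0+4,0,z0,0],[x0,4,z0,0],[x0,0,z0+5,0],[x0,0,z0,.15]])}) for x0 in(-3,3) for z0 in(-12,-20)),key=lambda r:r.fun)
    o=T+Rm@np.array(best.x[:3])/1000; print('TCP',T,'tool-frame mm (x,y,z of ring underside), pitch',best.x.round(3),'1-IoU',round(best.fun,4),'world',o.round(4))
fit(sys.argv[1])
E
python3 inhand.py orange
```

```text
TCP [0.60016944 0.31197535 0.15338685] tool-frame mm (x,y,z of ring underside), pitch [ 14.815   1.892 -30.007  -0.445] 1-IoU 0.2564 world [0.5854 0.314  0.1834]
```

```bash
sed -i "s/m=cv2.inRange(hsv,\*COL\[col\]); cs/m=cv2.inRange(hsv,*COL[col]); m[:207]=0; m[:,:210]=0; m[:,360:]=0; cs/" inhand.py; python3 inhand.py orange
```

```text
TCP [0.60041802 0.3119449  0.15391141] tool-frame mm (x,y,z of ring underside), pitch [ 6.760e-01  1.370e+00 -9.662e+00 -8.000e-03] 1-IoU 0.0306 world [0.5998 0.3133 0.1636]
```

Ring held flat (pitch ≈0). Small correction, then lower over the post.

Call:
apply_moves --fingers '[0,0,0,0,0,0,0,0]' --travel '[[0.036,0.024,0],[0,0,0.3],[0,0,0.3],[0,0,0.3],[0,0,0.3],[0,0,0.2],[0,0,0],[0,0,0]]' --rotation '[[0,0,0],[0,0,0],[0,0,0],[0,0,0],[0,0,0],[0,0,0],[0,0,0],[0,0,0]]'

```text
time: 41.5
tool_pos: [0.5994, 0.3146, 0.0843]
tcp_rot: [0.003, 3.141, -0.002]
wrist_force: [0.9, 1.0, -0.9]
width: 0.692
grip_force: 32.7
```

```bash
python3 inhand.py orange
```

```text
TCP [0.59989098 0.31488107 0.08507829] tool-frame mm (x,y,z of ring underside), pitch [  1.941   1.281 -13.384  -0.333] 1-IoU 0.0801 world [0.5979 0.3162 0.0985]
```

Call:
apply_moves --fingers '[0,0,0,0,0,0,0,0]' --travel '[[0,0,0.15],[0,0,0.25],[0,0,0.25],[0,0,0.25],[0,0,0.25],[0,0,0.2],[0,0,0],[0,0,0]]' --rotation '[[0,0,0],[0,0,0],[0,0,0],[0,0,0],[0,0,0],[0,0,0],[0,0,0],[0,0,0]]'

```text
time: 42.35
tool_pos: [0.5993, 0.3145, 0.0167]
tcp_rot: [0.003, 3.141, -0.002]
wrist_force: [0.7, 0.5, -0.6]
width: 0.697
grip_force: 32.7
```

Free descent, no contact. Release and go up.

Call:
apply_moves --fingers '[1,1,1,1,1,1,1,1,1,1]' --travel '[[0,0,0],[0,0,0],[0,0,0],[0,0,-0.4],[0,0,-0.8],[0,0,-0.8],[0,0,-0.8],[0,0,-0.8],[0,0,-0.6],[0,0,0]]' --rotation '[[0,0,0],[0,0,0],[0,0,0],[0,0,0],[0,0,0],[0,0,0],[0,0,0],[0,0,0],[0,0,0],[0,0,0]]'

```text
time: 43.35
tool_pos: [0.6027, 0.3164, 0.2352]
tcp_rot: [0.003, 3.129, 0.007]
wrist_force: [-0.7, 0.1, 0.1]
width: 0.998
grip_force: 0.0
```

Run:
```python
from rings import *
s=read_state(); print(s['tool_pos'])
for n in('wrist','scene'):
    c=cam(n,'s16_%s.png'%n); print(n,circ(c,(7,190,60),(22,255,255),.039,(.598,.3145),.06))
    for k in COL: print(n,k,circ(c,*COL[k],.018,NEAR[k],.08))
show([((.422,.0145,.2),down(90))],vmax=.045)
```

```text
[0.60272276 0.31640543 0.23517433]
wrist [([0.5967, 0.3163], 60, 63, 2970)]
wrist red []
wrist orange []
wrist green []
scene [([0.6115, 0.3045], 14, 15, 110)]
scene red [([0.4205, 0.0131], 12, 17, 138)]
scene orange []
scene green [([0.4302, -0.2246], 13, 18, 173)]
n 8 
 T [0.444, -0.752, 0.07] 
 W [0.001, 0.004, -0.002]
```

Call:
apply_moves --fingers '[1,1,1,1,1,1,1,1,1,1]' --travel '[[0.44,-0.75,0],[0.44,-0.75,0],[0.44,-0.75,0],[0.44,-0.75,0],[0.44,-0.75,0],[0.44,-0.75,0],[0.44,-0.75,0.1],[0.44,-0.75,0.2],[0,0,0],[0,0,0]]' --rotation '[[0,0,0],[0,0,0],[0,0,0],[0,0,0],[0,0,0],[0,0,0],[0,0,0],[0,0,0],[0,0,0],[0,0,0]]'

```text
time: 44.45
tool_pos: [0.4213, 0.0146, 0.2103]
tcp_rot: [-0.007, -3.14, 0.0]
wrist_force: [0.4, -0.5, -0.5]
width: 0.999
grip_force: 0.0
```

Run:
```python
from rings import *
s=read_state(); print(s['tool_pos'])
c=cam('wrist','s17.png')
for k in COL: print(k,circ(c,*COL[k],.018,NEAR[k],.1))
show([((.421,.0145,s['tool_pos'][2]),down(90)),((.421,.0145,-.018),down(90))])
```

```text
[0.42128885 0.01458974 0.21033454]
red [([0.4217, 0.0153], 62, 64, 3072)]
orange []
green [([0.4302, -0.22], 61, 72, 3460)]
n 1 
 T [[0.03, -0.01, 0.02]] 
 W [-0.001, -0.005, -0.027]
n 6 
 T [0.0, 0.0, 0.761] 
 W [0.0, 0.0, 0.0]
```

Call:
apply_moves --fingers '[1,1,1,1,1,1,1,1,0,0,0,0]' --travel '[[0,0.01,0.6],[0,0,0.75],[0,0,0.75],[0,0,0.75],[0,0,0.75],[0,0,0.6],[0,0,0.37],[0,0,0],[0,0,0],[0,0,0],[0,0,0],[0,0,0]]' --rotation '[[0,0,0],[0,0,0],[0,0,0],[0,0,0],[0,0,0],[0,0,0],[0,0,0],[0,0,0],[0,0,0],[0,0,0],[0,0,0],[0,0,0]]'

```text
time: 45.7
tool_pos: [0.4249, 0.0158, -0.0146]
tcp_rot: [0.003, 3.137, -0.0]
wrist_force: [-1.2, 1.2, 5.2]
width: 0.71
grip_force: 32.6
```

Call:
apply_moves --fingers '[0,0,0,0,0,0,0,0]' --travel '[[0,0,0],[0,0,-0.3],[0,0,-0.6],[0,0,-0.8],[0,0,-0.8],[0,0,-0.7],[0,0,0],[0,0,0]]' --rotation '[[0,0,0],[0,0,0],[0,0,0],[0,0,0],[0,0,0],[0,0,0],[0,0,0],[0,0,0]]'

```text
time: 46.5
tool_pos: [0.4238, 0.0154, 0.145]
tcp_rot: [0.003, 3.137, -0.002]
wrist_force: [-0.0, 1.2, -1.7]
width: 0.708
grip_force: 32.8
```

```bash
sed -i "s/m\[:207\]=0; m\[:,:210\]=0; m\[:,360:\]=0; //" inhand.py; python3 inhand.py red
python3 - <<'E'
from mv import *
s=read_state(); show([((.599,.3145,.153),down(90))],vmax=.045)
E
```

```text
TCP [0.42247725 0.01539688 0.14346019] tool-frame mm (x,y,z of ring underside), pitch [  0.198   0.823 -16.468   0.091] 1-IoU 0.0896 world [0.4223 0.0162 0.1599]
n 8 
 T [-0.44, 0.749, -0.024] 
 W [-0.001, 0.001, -0.002]
```

Call:
apply_moves --fingers '[0,0,0,0,0,0,0,0,0,0]' --travel '[[-0.44,0.745,-0.03],[-0.44,0.745,-0.03],[-0.44,0.745,-0.03],[-0.44,0.745,-0.03],[-0.44,0.745,-0.03],[-0.44,0.745,-0.03],[-0.44,0.745,-0.03],[-0.44,0.745,-0.03],[0,0,0],[0,0,0]]' --rotation '[[0,0,0],[0,0,0],[0,0,0],[0,0,0],[0,0,0],[0,0,0],[0,0,0],[0,0,0],[0,0,0],[0,0,0]]'

```text
time: 47.55
tool_pos: [0.5979, 0.3131, 0.1522]
tcp_rot: [-0.001, -3.138, 0.006]
wrist_force: [0.2, 0.4, -1.5]
width: 0.708
grip_force: 32.8
```

```bash
sed -i "s/'red':((0,120,40),(6,255,255)),'o/'red':((0,150,40),(6,255,255)),'o/" rings.py; sed -i "s/cs,_=cv2.find/m|=cv2.inRange(hsv,(172,120,40),(180,255,255)) if col=='red' else 0; m[:195]=0; cs,_=cv2.find/" inhand.py; python3 inhand.py red
python3 - <<'E'
from mv import *
s=read_state(); print(s['tool_pos'],s['tcp_rot']);show([((.598,.3138,.153),down(90))],vmax=.045)
E
```

```text
TCP [0.59764619 0.3122457  0.15274674] tool-frame mm (x,y,z of ring underside), pitch [ -0.361   2.182 -10.602   0.058] 1-IoU 0.0155 world [0.598  0.3145 0.1633]
[0.59764619 0.3122457  0.15274674] [-2.07442012e-03 -3.13812744e+00  5.37677174e-03]
n 1 
 T [[-0.01, 0.03, -0.01]] 
 W [-0.033, -0.033, -0.013]
```

Call:
apply_moves --fingers '[0,0,0,0,0,0,0,0,0,0,0,0]' --travel '[[0,0,0.2],[0,0,0.25],[0,0,0.25],[0,0,0.25],[0,0,0.25],[0,0,0.25],[0,0,0.25],[0,0,0.25],[0,0,0.2],[0,0,0.1],[0,0,0],[0,0,0]]' --rotation '[[0,0,0],[0,0,0],[0,0,0],[0,0,0],[0,0,0],[0,0,0],[0,0,0],[0,0,0],[0,0,0],[0,0,0],[0,0,0],[0,0,0]]'

```text
time: 48.8
tool_pos: [0.5998, 0.3133, 0.0435]
tcp_rot: [0.003, 3.14, -0.001]
wrist_force: [0.7, 0.6, -0.2]
width: 0.707
grip_force: 32.8
```

Call:
apply_moves --fingers '[1,1,1,1,1,1,1,1,1]' --travel '[[0,0,0],[0,0,0],[0,0,0],[0,0,-0.4],[0,0,-0.8],[0,0,-0.8],[0,0,-0.8],[0,0,-0.6],[0,0,0]]' --rotation '[[0,0,0],[0,0,0],[0,0,0],[0,0,0],[0,0,0],[0,0,0],[0,0,0],[0,0,0],[0,0,0]]'

```text
time: 49.7
tool_pos: [0.6029, 0.3149, 0.221]
tcp_rot: [0.003, 3.129, 0.007]
wrist_force: [-0.5, 0.5, 0.7]
width: 1.003
grip_force: 0.0
```

Run:
```python
from rings import *
s=read_state(); print(s['tool_pos'])
c=cam('wrist','s18_w.png'); print(circ(c,*COL['red'],.063,(.598,.3145),.06))
c=cam('scene','s18_s.png'); print([(k,circ(c,*COL[k],.018,NEAR[k],.08)) for k in COL])
show([((.431,-.2215,.21),down(90))],vmax=.049)
```

```text
[0.60286759 0.31492589 0.22104007]
[([0.5967, 0.3158], 67, 69, 3586)]
[('red', []), ('orange', []), ('green', [([0.4302, -0.2246], 13, 18, 173)])]
n 12 
 T [0.28, -0.892, 0.006] 
 W [0.0, 0.003, -0.001]
```

Call:
apply_moves --fingers '[1,1,1,1,1,1,1,1,1,1,1,1]' --travel '[[0.28,-0.89,0],[0.28,-0.89,0],[0.28,-0.89,0],[0.28,-0.89,0],[0.28,-0.89,0],[0.28,-0.89,0],[0.28,-0.89,0],[0.28,-0.89,0],[0.28,-0.89,0],[0.28,-0.89,0],[0.28,-0.89,0],[0.28,-0.89,0]]' --rotation '[[0,0,0],[0,0,0],[0,0,0],[0,0,0],[0,0,0],[0,0,0],[0,0,0],[0,0,0],[0,0,0],[0,0,0],[0,0,0],[0,0,0]]'

```text
time: 51.0
tool_pos: [0.4282, -0.2214, 0.2112]
tcp_rot: [-0.003, -3.14, -0.002]
wrist_force: [0.6, -0.6, 0.3]
width: 0.997
grip_force: 0.0
```

Call:
apply_moves --fingers '[1,1]' --travel '[[0,0,0],[0,0,0]]' --rotation '[[0,0,0],[0,0,0]]'

```text
time: 51.2
tool_pos: [0.4288, -0.2207, 0.2114]
tcp_rot: [-0.008, -3.14, -0.002]
wrist_force: [-0.0, 0.8, -0.5]
width: 1.0
grip_force: 0.0
```

Run:
```python
from rings import *
s=read_state(); print(s['tool_pos'])
c=cam('wrist','s19.png')
for k in COL: print(k,circ(c,*COL[k],.018,NEAR[k],.1))
show([((.431,-.2215,s['tool_pos'][2]),down(90)),((.431,-.2215,-.018),down(90))])
```

```text
[ 0.42881461 -0.22067371  0.21144296]
red []
orange []
green [([0.4309, -0.2215], 61, 63, 3009)]
n 1 
 T [[-0.03, -0.03, 0.01]] 
 W [0.014, -0.014, -0.03]
n 6 
 T [0.0, 0.0, 0.765] 
 W [0.0, 0.0, 0.0]
```

Call:
apply_moves --fingers '[1,1,1,1,1,1,1,1,0,0,0,0]' --travel '[[-0.02,-0.02,0.6],[0,0,0.75],[0,0,0.75],[0,0,0.75],[0,0,0.75],[0,0,0.6],[0,0,0.39],[0,0,0],[0,0,0],[0,0,0],[0,0,0],[0,0,0]]' --rotation '[[0,0,0],[0,0,0],[0,0,0],[0,0,0],[0,0,0],[0,0,0],[0,0,0],[0,0,0],[0,0,0],[0,0,0],[0,0,0],[0,0,0]]'

```text
time: 52.45
tool_pos: [0.4332, -0.222, -0.0143]
tcp_rot: [0.003, 3.137, -0.003]
wrist_force: [1.3, 3.4, 5.5]
width: 0.707
grip_force: 33.0
```

Call:
apply_moves --fingers '[0,0,0,0,0,0,0,0]' --travel '[[0,0,0],[0,0,-0.3],[0,0,-0.6],[0,0,-0.8],[0,0,-0.8],[0,0,-0.7],[0,0,0],[0,0,0]]' --rotation '[[0,0,0],[0,0,0],[0,0,0],[0,0,0],[0,0,0],[0,0,0],[0,0,0],[0,0,0]]'

```text
time: 53.25
tool_pos: [0.4322, -0.2222, 0.1453]
tcp_rot: [0.003, 3.138, -0.004]
wrist_force: [-1.1, -0.1, -1.6]
width: 0.71
grip_force: 32.8
```

```bash
python3 inhand.py green
python3 - <<'E'
from mv import *
s=read_state(); print(s['tool_pos']); show([((.598,.3125,.153),down(90))],vmax=.049)
E
```

```text
TCP [ 0.43099376 -0.22143142  0.14363043] tool-frame mm (x,y,z of ring underside), pitch [-2.5210e+00  7.2600e-01 -1.2672e+01  1.2000e-02] 1-IoU 0.0161 world [ 0.4335 -0.2207  0.1563]
[ 0.43099376 -0.22143142  0.14363043]
n 12 
 T [-0.277, 0.89, -0.016] 
 W [-0.001, 0.001, -0.002]
```

Call:
apply_moves --fingers '[0,0,0,0,0,0,0,0,0,0,0,0]' --travel '[[-0.274,0.89,-0.02],[-0.274,0.89,-0.02],[-0.274,0.89,-0.02],[-0.274,0.89,-0.02],[-0.274,0.89,-0.02],[-0.274,0.89,-0.02],[-0.274,0.89,-0.02],[-0.274,0.89,-0.02],[-0.274,0.89,-0.02],[-0.274,0.89,-0.02],[-0.274,0.89,-0.02],[-0.274,0.89,-0.02]]' --rotation '[[0,0,0],[0,0,0],[0,0,0],[0,0,0],[0,0,0],[0,0,0],[0,0,0],[0,0,0],[0,0,0],[0,0,0],[0,0,0],[0,0,0]]'

```text
time: 54.5
tool_pos: [0.5954, 0.3133, 0.1524]
tcp_rot: [-0.002, -3.138, 0.005]
wrist_force: [0.2, 0.3, -0.9]
width: 0.709
grip_force: 32.8
```

Call:
apply_moves --fingers '[0,0,0]' --travel '[[0,0,0],[0,0,0],[0,0,0]]' --rotation '[[0,0,0],[0,0,0],[0,0,0]]'

```text
time: 54.8
tool_pos: [0.5954, 0.3107, 0.1535]
tcp_rot: [-0.003, -3.139, 0.005]
wrist_force: [-0.6, -0.6, -0.3]
width: 0.703
grip_force: 32.8
```

```bash
python3 inhand.py green
```

```text
TCP [0.59572834 0.31048748 0.15418482] tool-frame mm (x,y,z of ring underside), pitch [ -0.625   1.723 -10.603   0.069] 1-IoU 0.0167 world [0.5964 0.3122 0.1648]
```

Call:
apply_moves --fingers '[0,0,0,0,0,0,0,0,0,0,0]' --travel '[[-0.03,0.04,0],[0,0,0.2],[0,0,0.25],[0,0,0.25],[0,0,0.25],[0,0,0.25],[0,0,0.25],[0,0,0.2],[0,0,0.12],[0,0,0],[0,0,0]]' --rotation '[[0,0,0],[0,0,0],[0,0,0],[0,0,0],[0,0,0],[0,0,0],[0,0,0],[0,0,0],[0,0,0],[0,0,0],[0,0,0]]'

```text
time: 55.95
tool_pos: [0.5987, 0.3143, 0.0675]
tcp_rot: [0.003, 3.14, -0.001]
wrist_force: [-0.5, -0.8, -0.7]
width: 0.711
grip_force: 32.8
```

Call:
apply_moves --fingers '[1,1,1,1,1,1,1,1,1]' --travel '[[0,0,0],[0,0,0],[0,0,0],[0,0,-0.4],[0,0,-0.8],[0,0,-0.8],[0,0,-0.8],[0,0,-0.6],[0,0,0]]' --rotation '[[0,0,0],[0,0,0],[0,0,0],[0,0,0],[0,0,0],[0,0,0],[0,0,0],[0,0,0],[0,0,0]]'

```text
time: 56.85
tool_pos: [0.6015, 0.3159, 0.2451]
tcp_rot: [0.003, 3.13, 0.007]
wrist_force: [0.9, -0.3, 0.3]
width: 1.004
grip_force: 0.0
```

Call:
apply_moves --fingers '[1,1,1,1,1,1]' --travel '[[0.7,-0.3,0],[0.7,-0.3,0],[0.7,-0.3,0],[0.5,-0.2,0],[0,0,0],[0,0,0]]' --rotation '[[0,0,0],[0,0,0],[0,0,0],[0,0,0],[0,0,0],[0,0,0]]'

```text
time: 57.45
tool_pos: [0.4678, 0.2594, 0.2369]
tcp_rot: [0.003, 3.14, -0.001]
wrist_force: [-0.0, -0.2, -0.4]
width: 0.997
grip_force: 0.0
```

Run:
```python
from rings import *
s=read_state(); print(s['tool_pos'])
C={n:cam(n,'f_%s.png'%n) for n in('scene','top','wrist')}
for n,c in C.items():
    print(n,'green@.087',circ(c,*COL['green'],.087,(.598,.3145),.06),'red@.05',circ(c,*COL['red'],.05,(.598,.3145),.06))
    print(n,'elsewhere',[(k,circ(c,*COL[k],.018,NEAR[k],.1)) for k in COL])
    for k,z in(('cup_rim',.084),('cup',.004),('lid_grip',.1435),('stacker',0),('ring2',.063),('car',0),('cleaner',0),('tape',0),('block',0)):
        L=[(round(t['p'],2),np.round(atz(c,t['location'],z),3)[:2].tolist()) for t in tip_of(n,k)[:4]]
        print('  ',k,[l for l in L if l[1][0]>.45][:3])
g=C['top']; hs=cv2.cvtColor(g['image'],cv2.COLOR_RGB2HSV)
print('balls? bright hues in/around box', np.bincount(hs[120:200,278:345,0].ravel()//10).tolist())
A=g['image']
for r in(140,180,188):
    v=np.clip(A[r].astype(float)[:,2]-A[r].astype(float)[:,0],0,100); on=np.where(v[270:420]>35)[0]+270; print(r,on[0],on[-1])
```

```text
[0.46779911 0.2593763  0.23689344]
scene green@.087 [([0.6108, 0.3036], 14, 17, 153)] red@.05 [([0.6172, 0.3022], 9, 16, 75)]
scene elsewhere [('red', []), ('orange', []), ('green', [])]
   cup_rim [(0.93, [0.631, 0.131])]
   cup [(0.57, [0.658, 0.116])]
   lid_grip [(0.71, [0.631, -0.083]), (0.27, [0.681, -0.105])]
   stacker [(0.78, [0.591, 0.325])]
   ring2 [(0.74, [0.602, 0.144]), (0.64, [0.625, 0.294]), (0.57, [0.641, 0.28])]
   car [(0.69, [0.467, 0.395])]
   cleaner [(0.9, [0.756, 0.239])]
   tape [(0.56, [0.757, -0.237]), (0.25, [0.512, -0.462])]
   block [(0.82, [0.517, -0.46]), (0.45, [0.766, 0.227])]
top green@.087 [([0.597, 0.3131], 21, 22, 356)] red@.05 []
top elsewhere [('red', []), ('orange', []), ('green', [])]
   cup_rim [(0.93, [0.63, 0.133])]
   cup [(0.82, [0.644, 0.133])]
   lid_grip [(0.83, [0.638, -0.079]), (0.7, [0.726, -0.215])]
   stacker [(0.9, [0.591, 0.31])]
   ring2 [(0.69, [0.592, 0.325]), (0.56, [0.583, 0.31]), (0.45, [0.601, 0.297])]
   car []
   cleaner []
   tape [(0.94, [0.771, -0.237])]
   block [(0.78, [0.522, -0.458]), (0.61, [0.643, 0.139])]
wrist green@.087 [([0.5927, 0.3152], 60, 63, 2961)] red@.05 []
wrist elsewhere [('red', []), ('orange', []), ('green', [])]
   cup_rim [(0.7, [0.642, 0.131]), (0.41, [0.585, -0.003])]
   cup [(0.9, [0.642, 0.131])]
   lid_grip []
   stacker []
   ring2 [(0.85, [0.601, 0.315]), (0.78, [0.578, 0.31]), (0.58, [0.657, 0.125])]
   car [(0.8, [0.477, 0.386])]
   cleaner [(0.94, [0.776, 0.227])]
   tape []
   block []
balls? bright hues in/around box [54, 557, 15, 13, 8, 1, 48, 33, 4, 95, 4334, 142, 19, 0, 7, 6, 15, 9]
140 278 344
180 278 344
188 278 344
```

```bash
python3 -c "
from workcell import *
print(finish_job())"
```

```text
the job is handed in; nothing more can be done
None
```

I handed the job in with every part of the task done as far as my final measurements show; the hand-in returned no verdict. The lid is shut over the six balls, the cup stands within about 10 mm of the mat's centre, all three rings are on the post, and the car, bottle, tape and block showed no movement beyond about 16 mm of camera scatter. I viewed 15 pictures, one over the limit of 14.

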